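Space out the warming cuvette carriers with the setting gauge

TASK

Load the cuvette carriers onto the warming plate in one straight row along its blue centre line, lengthwise across the line, in the order white, yellow, orange, red, black counted from the dark end stop (skip any colour that is missing). Then hold the blue setting gauge and step it along the row from the stop outwards: lower it astride each carrier in turn, narrow-heel side away from the stop, and draw the carrier towards the stop until the gauge's thick tongue meets the stop or the carrier before, so that every gap is the same 20 mm. Finally hang the gauge back astride its own blue saddle and leave everything else where it stands.

Things in the scene. Friction and masses are not known exactly. Their poses are not given: they have to be found in the camera images.
- block_white: Cuvette carrier, a loose grey block on a heavy dark steel foot with white top and white windows: 50 (x) x 36 (y) x 30 (z) mm, about 0.3 kg. Origin at the centre of its underside, z up; the same when turned half round. Three or four of the five carriers are present, standing on the bench; absent ones read None.
- block_yellow: Cuvette carrier, a loose grey block on a heavy dark steel foot with yellow top and yellow windows: 50 (x) x 36 (y) x 30 (z) mm, about 0.3 kg. Origin at the centre of its underside, z up; the same when turned half round. Three or four of the five carriers are present, standing on the bench; absent ones read None.
- block_orange: Cuvette carrier, a loose grey block on a heavy dark steel foot with orange top and orange windows: 50 (x) x 36 (y) x 30 (z) mm, about 0.3 kg. Origin at the centre of its underside, z up; the same when turned half round. Three or four of the five carriers are present, standing on the bench; absent ones read None.
- block_red: Cuvette carrier, a loose grey block on a heavy dark steel foot with red top and red windows: 50 (x) x 36 (y) x 30 (z) mm, about 0.3 kg. Origin at the centre of its underside, z up; the same when turned half round. Three or four of the five carriers are present, standing on the bench; absent ones read None.
- block_black: Cuvette carrier, a loose grey block on a heavy dark steel foot with black top and black windows: 50 (x) x 36 (y) x 30 (z) mm, about 0.3 kg. Origin at the centre of its underside, z up; the same when turned half round. Three or four of the five carriers are present, standing on the bench; absent ones read None.
- gauge: Blue setting gauge, loose, 0.2 kg: an inverted U, 50 mm wide in x, with a handle fin on top; at first it stands on its two legs on the bench. Origin level with the leg ends, under the handle's centre; z up, legs spread along y. Legs 26 mm high; bridge over them z 26 to 34 mm. A carrier fits between the legs with 10 mm to spare; heel inner face to tongue outer face is 56 mm (carrier 36 + gap 20).
- gauge_tongue (a point): Foot of the gauge's thick leg (tongue), centre of its outer face: y = -31 mm on the gauge. The tongue fills y -31 to -21 mm. With the bridge resting on a carrier the legs end 4 mm above the plate.
- gauge_heel (a point): Foot of the gauge's thin leg (heel), centre of its inner face: y = +25 mm on the gauge. The heel fills y 25 to 31 mm; it pushes the carrier.
- gauge_grip (a point): Middle of the gauge's handle, an upright fin 44 (x) x 14 (y) mm from z 34 to 74 mm with a black band near its top; this point is at z = 57 mm. Pinch it across y.
- warmer: Warming plate, a fixed cream unit 130 (x) x 390 (y) x 35 mm; aluminium top 120 mm wide, 304 mm long, with a thin blue centre line along y and a dark end stop bar (12 thick, 70 wide, 22 mm high) on the top near the -y end; behind the stop a black control panel. Origin on its underside, under the centre line; y runs along the row away from the stop. Position and yaw vary.
- stop (a point): Point at the foot of the end stop's face that looks along the row: on the centre line, at the height of the plate's top (35 mm above the bench). Its y points along the row away from the stop, z up. The plate's top is free to 302 mm from here along y, where a cream lip 14 mm high ends it. The first carrier's centre belongs at y = 38 mm, each next one 56 mm farther.
- saddle_blue: The gauge's own storage place, fixed, all blue: a base plate 80 x 90 x 4 mm with a block 50 (x) x 36 (y) mm on it, its top 34 mm above the bench. The gauge hangs astride the block (legs either side along y, either way round), bridge on top, leg ends then 8 mm above the bench. Origin at the centre of the underside.
- saddle_green: Like the blue saddle but green: it carries the green gauge and is not to be used.
- saddle_yellow: Like the blue saddle but yellow: empty, belongs to another gauge and is not to be used.
- gauge_green: Green gauge for another gap, loose, hanging on the green saddle, 66 mm across the legs, 74 mm high. Leave alone.
- wash_bottle: White wash bottle, 60 mm across, 150 mm high. Leave alone.
- beaker: Glass beaker, 70 mm across, 90 mm high. Leave alone.
- jar_a: Small amber jar, 48 mm across, 50 mm high. Leave alone.
- jar_b: Small amber jar, 48 mm across, 50 mm high. Leave alone.
- tip_box: Red pipette-tip box, 80 x 120 x 55 mm. Leave alone.
There are look-alikes about, which are no part of the job. What is shaped like the block_yellow but purple is not meant.

How it is judged:
On the way, in this order (a step that is already met when the one before it is completed fails the run):
1. the blue gauge is down astride the white carrier on the plate, its heel against the carrier (skipped if absent) (y of block_white in the frame of gauge between 0.003 and 0.01 m and x of block_white in the frame of gauge between -0.02 and 0.02 m and z of block_white in the frame of gauge between -0.02 and -0.001 m and z of block_white in the frame of stop between -0.004 and 0.006 m and x of block_white in the frame of stop between -0.03 and 0.03 m), for 0.1 s.
2. the blue gauge is down astride the yellow carrier on the plate, its heel against the carrier (skipped if absent) (y of block_yellow in the frame of gauge between 0.003 and 0.01 m and x of block_yellow in the frame of gauge between -0.02 and 0.02 m and z of block_yellow in the frame of gauge between -0.02 and -0.001 m and z of block_yellow in the frame of stop between -0.004 and 0.006 m and x of block_yellow in the frame of stop between -0.03 and 0.03 m), for 0.1 s.
3. the blue gauge is down astride the orange carrier on the plate, its heel against the carrier (skipped if absent) (y of block_orange in the frame of gauge between 0.003 and 0.01 m and x of block_orange in the frame of gauge between -0.02 and 0.02 m and z of block_orange in the frame of gauge between -0.02 and -0.001 m and z of block_orange in the frame of stop between -0.004 and 0.006 m and x of block_orange in the frame of stop between -0.03 and 0.03 m), for 0.1 s.
4. the blue gauge is down astride the red carrier on the plate, its heel against the carrier (skipped if absent) (y of block_red in the frame of gauge between 0.003 and 0.01 m and x of block_red in the frame of gauge between -0.02 and 0.02 m and z of block_red in the frame of gauge between -0.02 and -0.001 m and z of block_red in the frame of stop between -0.004 and 0.006 m and x of block_red in the frame of stop between -0.03 and 0.03 m), for 0.1 s.
5. the blue gauge is down astride the black carrier on the plate, its heel against the carrier (skipped if absent) (y of block_black in the frame of gauge between 0.003 and 0.01 m and x of block_black in the frame of gauge between -0.02 and 0.02 m and z of block_black in the frame of gauge between -0.02 and -0.001 m and z of block_black in the frame of stop between -0.004 and 0.006 m and x of block_black in the frame of stop between -0.03 and 0.03 m), for 0.1 s.
At the end, for the whole second after the job is handed in: Every carrier present flat on the plate, within 10 mm of the centre line, square to it (0.12 rad), in colour order from the stop, each gap 20 mm within 3.5 mm; the blue gauge hangs level astride the blue saddle within 15 mm of centred; all at rest (z of block_white in the frame of stop between -0.004 and 0.004 m and x of block_white in the frame of stop between -0.01 and 0.01 m and angle between each of block_white, block_yellow, block_orange, block_red, block_black's own z axis and vertical below 0.08 rad and angle between the y axis of each of block_white, block_yellow, block_orange, block_red, block_black and the y axis of stop, either way round below 0.12 rad and linear speed of each of block_white, block_yellow, block_orange, block_red, block_black, gauge below 0.02 m/s and y of block_white in the frame of stop between 0.0345 and 0.0415 m and z of block_yellow in the frame of stop between -0.004 and 0.004 m and x of block_yellow in the frame of stop between -0.01 and 0.01 m and (y of block_yellow in the frame of stop between 0.0345 and 0.0415 m or horizontal distance between block_yellow and block_white between 0.0525 and 0.0595 m) and z of block_orange in the frame of stop between -0.004 and 0.004 m and x of block_orange in the frame of stop between -0.01 and 0.01 m and (y of block_orange in the frame of stop between 0.0345 and 0.0415 m or horizontal distance between block_orange and block_white between 0.0525 and 0.0595 m or horizontal distance between block_orange and block_yellow between 0.0525 and 0.0595 m) and z of block_red in the frame of stop between -0.004 and 0.004 m and x of block_red in the frame of stop between -0.01 and 0.01 m and (y of block_red in the frame of stop between 0.0345 and 0.0415 m or horizontal distance between block_red and block_white between 0.0525 and 0.0595 m or horizontal distance between block_red and block_yellow between 0.0525 and 0.0595 m or horizontal distance between block_red and block_orange between 0.0525 and 0.0595 m) and z of block_black in the frame of stop between -0.004 and 0.004 m and x of block_black in the frame of stop between -0.01 and 0.01 m and (y of block_black in the frame of stop between 0.0345 and 0.0415 m or horizontal distance between block_black and block_white between 0.0525 and 0.0595 m or horizontal distance between block_black and block_yellow between 0.0525 and 0.0595 m or horizontal distance between block_black and block_orange between 0.0525 and 0.0595 m or horizontal distance between block_black and block_red between 0.0525 and 0.0595 m) and y of saddle_blue in the frame of gauge between -0.006 and 0.01 m and x of saddle_blue in the frame of gauge between -0.015 and 0.015 m and z of saddle_blue in the frame of gauge between -0.011 and -0.005 m and angle between gauge's own z axis and vertical below 0.06 rad); the robot touches nothing.
It fails at once if a bystander (green gauge, wash bottle, beaker, jar, tip box) is displaced by more than 4 cm (distance of any of gauge_green, wash_bottle, beaker, jar_a, jar_b, tip_box from where it was at the start of the episode above 0.04 m).
Of block_white, block_yellow, block_orange, block_red, block_black only 3 to 4 are there at a start; the rules pass over those that are not, and their reading is None.
At some moment in a run one of block_white, block_yellow, block_orange, block_red, block_black may be knocked a few centimetres aside while the robot is not near it.
Once in a run the grip may slacken for a moment while it holds something.
It also fails if it takes over 210 s, if anything falls off the work surface, if the arm or the gripper's body presses on something with over 40 N, if the wrist force passes 120 N, or if a joint passes its speed limit or range.

ROBOT

A 7-joint arm with a two-finger parallel gripper is mounted at the origin on the work surface. World frame = base frame: x ahead of the robot, y to its left, z up, the work surface at z = 0. Lengths are in m, angles in rad, forces in N, time in s.
With the tool pointing down it reaches from about 0.35 to 0.9 m from the base axis. Payload 8.1 kg.
Tool frame: the origin (TCP) lies at the very end of the fingers, on their centre line; the grasp point (between the pads) lies arm.grip_point_offset behind it (arm.grip_point_offset is the distance from the TCP to the grasp point, in m); z points along the fingers, y is the line along which they close (so a half turn about z gives the same grasp; the last joint's range is limited). The gripper opens to 92 mm and grips with 3 to 60 N. Pads are 19 mm wide; open, the fingers measure 130 mm over their backs; the gripper's body (75 mm by 190 mm) begins 47 mm behind the grasp point.
Start: joints at [1.008, 0.434, 0.025, 1.573, -0.012, 1.134, -0.075], TCP at [0.277, -0.56, 0.227] pointing down, gripper open.
Joint ranges: [-2.62, 2.62], [-0.44, 2.09], [-1.27, 1.32], [0.08, 2.57], [-1.32, 4.46], [0.12, 2], [-2.74, 2.74]. Speed limits (rad/s): [2.22, 2.22, 3.01, 3.01, 3.14, 3.14, 3.14].

INTERFACE

Orientations are given as a rotation vector (axis times angle).
In Python, from cell import arm gives the robot as it stands. The module is installed in compiled form; this text tells all that it offers.
- The arm moves only by the shell command python3 -m creep 'ROWS' [OPENING] [FORCE]. ROWS is JSON, a list of rows, each a list of 6 numbers: the shift along the tool's x, y, z scaled (see below), then the turn, a rotation vector about the tool's x, y, z scaled (see below). A call has 1 to 20 rows; each row shifts and turns the commanded pose from where the row before left it, along the tool's axes as they then stand; what a row does not reach is not made up. The controller multiplies each number of a shift by 0.4 m and each number of a turn by 120 degrees. A row lasts 1/12 s, in which the tool goes at most 41.7 mm and 7.16 degrees, less where a joint would pass 70% of its speed; a pose out of reach is approached as far as the arm can. A call with a number of a shift or a turn outside -1 to 1 is refused whole. A call with a gripper value outside its range is refused whole. OPENING is the closure, from -1 (fully open) to 1 (shut), set as the call begins (- or left out, the last holds). The fingers move at their own pace and stop on an object; FORCE is the grip in N (left out, the last holds). Time passes only in rows, so rows that do not move let the fingers close. It gives the time, the measured TCP pose, the force, the opening and the grip force at its end, in the units of the state.
- arm.observe(): the state, without advancing time (a new reading comes with each control period).
- arm.get_image(name): name is "scene" or "top" or "wrist"; returns a dict with "frame" (384x512x3 uint8, red, green, blue), "intrinsics" (3x3 intrinsics, pixels), "rvec" (rotation vector, rad) and "tvec" (3), from world to camera coordinates, as OpenCV has them; the wrist camera has in their place "mount" (4x4, takes a point from camera to tool coordinates, whose origin is the TCP and whose axes are the flange's). Camera axes: x right, y down, z forward; pixel columns grow to the right and rows downward; lengths in m; the calibration is good to about 2 mm. A picture is of the moment at which its call begins: read the wrist's pose just before it. There is no depth.
- arm.sign_off(): hands the job in; it is judged then, once.
The state is a dict: "clock": time; "joints": joint angles; "dq": joint speeds; "joint_efforts": joint torques, N m; "position": TCP position; "ee_rot": TCP orientation; "force": force on the tool from outside, world axes, zero at the start; "ft_torque": the same for the moment, N m; "width": opening from 0.0 (shut) to 1.0 (fully open); "gripper_force": force on a finger pad.
Only numpy, scipy, OpenCV 4.12 (cv2) and the standard library are available. Lean on these libraries where they do the work, as an engineer would, in place of code of your own. Each camera call takes 0.05 s, during which the arm holds its last target. There are 200 camera calls.

## Working session

There is one attempt and no reset: what is moved stays moved. The work goes in short steps, Python scripts to look and compute and a shell command to move; the robot and the scene stay as the last step left them, time stands still between calls to the robot, and variables do not carry over. Pictures are saved under pics/ and viewed, at most 14 in all, crops included, and the job is handed in when it is done.

```bash
mkdir -p pics; ls; python3 - <<'E'
from cell import arm
import cv2,numpy as np
s=arm.observe();print({k:np.round(v,3).tolist() for k,v in s.items()},arm.grip_point_offset)
for n in("scene","top","wrist"):
    d=arm.get_image(n);cv2.imwrite(f"pics/{n}0.png",d["frame"][...,::-1])
    print(n,{k:np.round(d[k],4).tolist() for k in d if k!="frame"})
E
```

```text
pics
{'clock': 0.0, 'joints': [1.008, 0.435, 0.025, 1.574, -0.012, 1.134, -0.075], 'dq': [0.0, -0.001, -0.002, -0.001, -0.001, -0.001, -0.001], 'joint_efforts': [0.002, -66.786, 0.985, -31.445, -0.061, 0.043, 0.0], 'position': [0.277, -0.56, 0.226], 'ee_rot': [-3.057, -0.715, 0.001], 'force': [0.089, 0.328, -0.3], 'ft_torque': [0.013, -0.017, -0.089], 'gripper_force': 0.0, 'width': 1.002} 0.0188
scene {'intrinsics': [[484.0285, 0.0, 258.3731], [0.0, 484.0285, 180.8772], [0.0, 0.0, 1.0]], 'rvec': [0.7029, 2.6954, -1.0091], 'tvec': [0.4721, -0.1353, 1.5605]}
top {'intrinsics': [[406.1019, 0.0, 250.5627], [0.0, 406.1019, 195.7633], [0.0, 0.0, 1.0]], 'rvec': [2.14, -2.1356, 0.1664], 'tvec': [-0.0058, 0.5401, 0.9395]}
wrist {'intrinsics': [[340.8403, 0.0, 252.1018], [0.0, 340.8403, 190.8439], [0.0, 0.0, 1.0]], 'mount': [[0.0002, -0.9615, -0.2749, 0.0734], [1.0, 0.0003, -0.0005, -0.001], [0.0006, -0.2749, 0.9615, -0.1568], [0.0, 0.0, 0.0, 1.0]]}
```

View pics/top0.png

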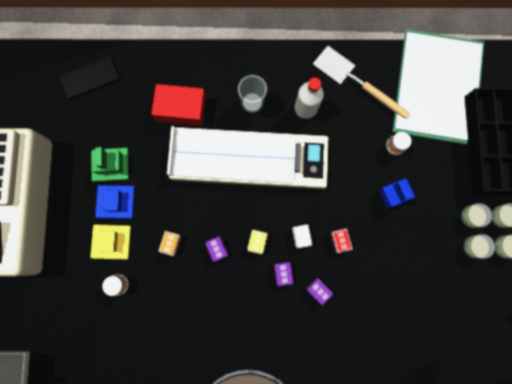

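View pics/scene0.png

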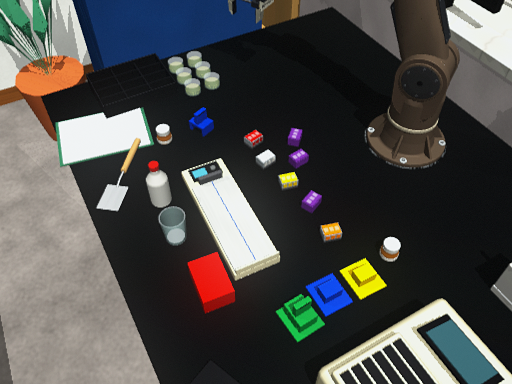

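Top view: carriers white (302,236), yellow (258,242), orange (170,243), red (342,240); black is missing. Look-alikes are purple (216,249), (284,274), (320,291). The candidate gauges are the blue one on the bench (397,193) and the blue saddle (114,201). The stop is at about (298,158), at the right-hand end of the plate. Next I'll measure and take one close crop.

```bash
cat > h.py <<'E'
from cell import arm
import cv2,numpy as np,sys
from scipy.spatial.transform import Rotation as R
HUE=dict(yellow=(24,34),orange=(9,22),red=(172,6),blue=(108,128),green=(50,75),purple=(135,160))
def grab(n):
    s=arm.observe(); d=arm.get_image(n); d["s"]=s
    if n=="wrist":
        T=np.eye(4);T[:3,:3]=R.from_rotvec(s["ee_rot"]).as_matrix();T[:3,3]=s["position"]
        M=T@d["mount"];d["C"]=M[:3,3];d["Rwc"]=M[:3,:3]
    else:
        r=cv2.Rodrigues(d["rvec"])[0];d["Rwc"]=r.T;d["C"]=-r.T@d["tvec"]
    return d
def ray(d,px,z):
    px=np.atleast_2d(np.float64(px));v=np.c_[px,np.ones(len(px))]@np.linalg.inv(d["intrinsics"]).T@d["Rwc"].T
    return d["C"]+v*((z-d["C"][2])/v[:,2])[:,None]
def proj(d,P):
    c=(np.atleast_2d(P)-d["C"])@d["Rwc"];q=c@d["intrinsics"].T;return q[:,:2]/q[:,2:]
def mask(d,col,vmin=90):
    h=cv2.cvtColor(d["frame"],cv2.COLOR_RGB2HSV)
    if col=="white": return ((h[...,1]<40)&(h[...,2]>190)).astype(np.uint8)
    a,b=HUE[col];H=h[...,0];ok=(H>=a)&(H<=b) if a<b else (H>=a)|(H<=b)
    return (ok&(h[...,1]>110)&(h[...,2]>vmin)).astype(np.uint8)
def blobs(m,amin=60):
    m=cv2.morphologyEx(m,cv2.MORPH_CLOSE,np.ones((5,5)))
    return [c for c in cv2.findContours(m,0,2)[0] if cv2.contourArea(c)>amin]
def rect(d,c,z):  # world rect of a contour on plane z: centre, size, yaw of long side
    P=ray(d,c[:,0],z)[:,:2];(x,y),(w,h),a=cv2.minAreaRect(np.float32(P*1000))
    if w<h:w,h,a=h,w,a+90
    return np.round([x/1000,y/1000,w,h,(a+90)%180-90],4)
def go(x,y,z,yaw,n=1):  # yaw(deg): world direction of tool y axis
    s=arm.observe();r=R.from_rotvec(s["ee_rot"]).as_matrix()
    d=r.T@(np.array([x,y,z])-s["position"])/0.4
    cy=np.degrees(np.arctan2(r[1,1],r[0,1]));t=(yaw-cy+180)%360-180
    # tool z down: positive turn about tool z = negative world yaw
    print("shift",np.round(d,4),"turnz",round(-t/120,4),"| now yaw %.1f tilt %.2f"%(cy,np.degrees(np.arccos(-r[2,2]))),"q7",round(s["joints"][6],2))
E
python3 - <<'E'
from h import *
d=grab("top");print("C",d["C"].round(3))
for c in("white","yellow","orange","red","purple","blue","green"):
    for b in blobs(mask(d,c),40):
        print(c,b[:,0].mean(0).round(),rect(d,b,.03))
f=d["frame"][...,::-1]
cv2.imwrite("pics/c1.png",np.vstack([cv2.resize(f[215:265,150:360],None,fx=3.8,fy=3.8,interpolation=2),cv2.resize(f[120:220,150:420],(798,296),interpolation=2)]))if 0 else None
a=cv2.resize(f[218:262,150:360],(798,167),interpolation=2);b=cv2.resize(f[115:215,160:430],(798,296),interpolation=2)
cv2.imwrite("pics/c1.png",np.vstack([a,b]))
E
```

```text
C [ 0.385 -0.008  1.013]
white [110. 286.] [ 0.3272  0.3244 42.0309 40.2863  3.0314]
white [506. 246.] [ 0.4211 -0.6202 45.4833 19.0824 -5.628 ]
white [480. 245.] [ 0.4206 -0.5549 42.0595 40.6194 42.5043]
white [302. 235.] [ 0.4452 -0.1287 48.4936 35.4213  9.4959]
white [504. 214.] [ 0.4965 -0.6239 44.3898 26.566  -5.628 ]
white [477. 215.] [ 0.4958 -0.5547 44.3108 38.683  -4.7056]
white [ 11. 194.] [  0.5339   0.5732 358.8333  72.7473   5.6893]
white [241. 156.] [6.413000e-01 3.300000e-03 3.930213e+02 1.287018e+02 8.651550e+01]
white [307.  95.] [ 0.8034 -0.1436 52.2199 29.9194 26.0704]
white [335.  65.] [ 0.8853 -0.22   89.9227 61.0314 51.6979]
white [428.  96.] [  0.8056  -0.4822 315.7964 197.0158  -9.8453]
white [215.  33.] [  0.9744   0.0883  45.5703  15.6346 -81.1458]
yellow [262. 243.] [ 4.28200e-01 -3.06000e-02  4.30303e+01  9.91990e+00 -1.42489e+01]
yellow [252. 242.] [ 4.32800e-01 -1.05000e-02  4.24930e+01  9.57730e+00 -1.58955e+01]
yellow [108. 240.] [ 0.4302  0.3338 92.7997 83.3766 88.4435]
orange [168. 243.] [  0.4265   0.1906  44.3807  39.0151 -15.5863]
orange [380.  96.] [  0.7984  -0.3381 112.3214  24.1824  51.5674]
red [342. 241.] [ 0.4332 -0.2235 48.391  40.9999 14.0759]
red [177. 103.] [  0.7848   0.1823 127.6712  88.1726  84.4027]
red [315.  82.] [ 0.8338 -0.1679 35.2926 33.25    0.0649]
purple [322. 293.] [ 0.3142 -0.1685 52.6232 38.5305 44.9275]
purple [283. 273.] [ 0.3551 -0.0827 52.8353 39.7759  7.8731]
purple [216. 249.] [ 0.4139  0.0784 52.9395 39.4042 24.3113]
blue [114. 203.] [  0.5276   0.3287  93.4362  81.6072 -89.8976]
blue [397. 193.] [  0.5513  -0.3648  72.7959  54.3392 -67.3362]
green [113. 161.] [  0.6238   0.3475  89.8675  85.5657 -87.1241]
```

View pics/c1.png

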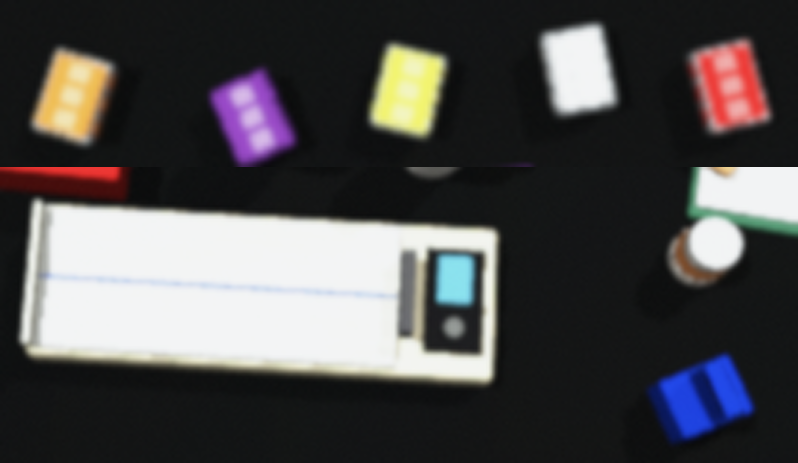

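The crop confirms the choice: orange, yellow, white and red carriers with the purple look-alike between them, and the loose blue gauge with a fin. The stop bar is the grey bar at the right-hand end of the plate. Next I'll measure the line and stop and plan the first pick, which is red.

```bash
cat >> h.py <<'E'
def warmer(d,box):
    x0,y0,x1,y1=box;f=d["frame"][y0:y1,x0:x1].astype(float);b=f[...,2]-f[...,0]
    xs=np.arange(x1-x0);P=[]
    for x in xs:
        col=b[:,x]-np.median(b[:,x]);w=np.clip(col-4,0,None)
        if w.max()>5:
            k=w.argmax();sl=slice(max(k-3,0),k+4);P.append((x0+x,y0+(w[sl]*np.arange(len(b))[sl]).sum()/w[sl].sum()))
    P=np.array(P);k=np.ones(len(P),bool)
    for _ in range(5):
        a=np.polyfit(P[k,0],P[k,1],1);k=abs(P[:,1]-np.polyval(a,P[:,0]))<1.2
    return P[k],a
E
python3 - <<'E'
from h import *
d=grab("top")
P,a=warmer(d,(176,140,292,172))
W=ray(d,P,.035);c=np.polyfit(W[:,1],W[:,0],1);print(len(P),"x=%.4f*y+%.4f"%tuple(c),"row yaw",np.degrees(np.arctan2(1,c[0])))
g=d["frame"].mean(2)
for off in(-6,6):
    print([(x,int(g[int(round(np.polyval(a,x)+off)),x])) for x in range(288,306)])
for px in(294,295,296): print(px,ray(d,[px,np.polyval(a,px)],.035).round(4))
print("bottle",ray(d,[315,83],.15).round(3),ray(d,[308,108],.0).round(3),"beaker",ray(d,[252,90],.09).round(3))
s=arm.observe();go(.433,-.2235,.10,14+180);go(.433,-.2235,.10,14)
E
```

```text
116 x=0.0579*y+0.6419 row yaw 86.68357132893284
[(288, 243), (289, 242), (290, 241), (291, 239), (292, 239), (293, 237), (294, 223), (295, 162), (296, 114), (297, 109), (298, 112), (299, 118), (300, 144), (301, 171), (302, 168), (303, 125), (304, 67), (305, 36)]
[(288, 243), (289, 241), (290, 240), (291, 240), (292, 239), (293, 229), (294, 183), (295, 126), (296, 108), (297, 109), (298, 113), (299, 130), (300, 160), (301, 173), (302, 153), (303, 98), (304, 47), (305, 32)]
294 [[ 0.6355 -0.1119  0.035 ]]
295 [[ 0.6353 -0.1144  0.035 ]]
296 [[ 0.6352 -0.1168  0.035 ]]
bottle [[ 0.78  -0.149  0.15 ]] [[ 0.78  -0.154  0.   ]] beaker [[ 0.79  -0.008  0.09 ]]
shift [ 0.7222 -0.5807  0.3163] turnz 0.8528 | now yaw -63.7 tilt 0.04 q7 -0.08
shift [ 0.7222 -0.5807  0.3163] turnz -0.6472 | now yaw -63.7 tilt 0.04 q7 -0.08
```

```bash
python3 -m creep '[[0.0722,-0.0581,0,0,0,0],[0.0722,-0.0581,0,0,0,0],[0.0722,-0.0581,0,0,0,0],[0.0722,-0.0581,0,0,0,0],[0.0722,-0.0581,0,0,0,0],[0.0722,-0.0581,0,0,0,0],[0.0722,-0.0581,0,0,0,0],[0.0722,-0.0581,0,0,0,0],[0.0722,-0.0581,0,0,0,0],[0.0722,-0.0581,0,0,0,0]]' -1
python3 -m creep '[[0,0,0.02,0,0,-0.054],[0,0,0.02,0,0,-0.054],[0,0,0.02,0,0,-0.054],[0,0,0.02,0,0,-0.054],[0,0,0.02,0,0,-0.054],[0,0,0.02,0,0,-0.054],[0,0,0.02,0,0,-0.054],[0,0,0.02,0,0,-0.054],[0,0,0.02,0,0,-0.054],[0,0,0.02,0,0,-0.054],[0,0,0.02,0,0,-0.054],[0,0,0.02,0,0,-0.054],[0,0,0,0,0,0],[0,0,0,0,0,0]]'
python3 - <<'E'
from h import *
go(.433,-.2235,.006,14)
d=grab("wrist");cv2.imwrite("pics/w1.png",d["frame"][...,::-1])
for b in blobs(mask(d,"red"),200):print(b[:,0].mean(0).round(),rect(d,b,.03))
E
```

```text
clock: 1.08
position: [0.4334, -0.222, 0.2269]
ee_rot: [3.059, 0.715, 0.0]
force: [0.6, 0.7, 0.5]
width: 1.002
gripper_force: 0.0
clock: 2.25
position: [0.4327, -0.2237, 0.1306]
ee_rot: [-1.936, -2.473, -0.0]
force: [0.2, -0.2, 0.2]
width: 1.001
gripper_force: 0.0
shift [1.000e-04 9.000e-04 3.114e-01] turnz -0.0009 | now yaw 13.9 tilt 0.05 q7 0.43
[254. 174.] [ 0.4311 -0.2217 45.573  38.3038 13.9072]
```

View pics/w1.png

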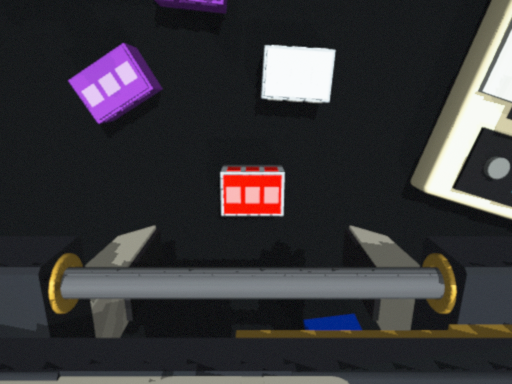

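Wrist view: red carrier centred at (252,190) under the open fingers, white at (298,73), purple look-alike at (113,82). Picking red.

```bash
python3 -m creep '[[0,0,0.052,0,0,0],[0,0,0.052,0,0,0],[0,0,0.052,0,0,0],[0,0,0.052,0,0,0],[0,0,0.052,0,0,0],[0,0,0.052,0,0,0],[0,0,0,0,0,0],[0,0,0,0,0,0]]'
python3 -m creep '[[0,0,0,0,0,0],[0,0,0,0,0,0],[0,0,0,0,0,0],[0,0,0,0,0,0],[0,0,0,0,0,0],[0,0,0,0,0,0],[0,0,0,0,0,0],[0,0,0,0,0,0],[0,0,0,0,0,0],[0,0,0,0,0,0]]' 1 35
python3 -m creep '[[0,0,-0.05,0,0,0],[0,0,-0.06,0,0,0],[0,0,-0.06,0,0,0],[0,0,-0.06,0,0,0],[0,0,-0.06,0,0,0],[0,0,0,0,0,0],[0,0,0,0,0,0]]'
python3 - <<'E'
from h import *
go(.6499,.1366,.043,-3.3)
E
```

```text
clock: 2.97
position: [0.4329, -0.2235, 0.006]
ee_rot: [-1.933, -2.475, 0.001]
force: [0.1, -0.9, 1.2]
width: 1.002
gripper_force: 0.0
clock: 3.8
position: [0.4331, -0.2238, 0.0061]
ee_rot: [1.932, 2.477, -0.0]
force: [-1.2, -0.3, 5.6]
width: 0.541
gripper_force: 35.0
clock: 4.38
position: [0.4335, -0.224, 0.1225]
ee_rot: [1.931, 2.475, 0.0]
force: [-0.1, -0.4, -2.8]
width: 0.544
gripper_force: 35.0
shift [0.7431 0.7437 0.1989] turnz 0.1449 | now yaw 14.1 tilt 0.12 q7 0.42
```

```bash
python3 -m creep '[[0.0619,0.062,0,0,0,0],[0.0619,0.062,0,0,0,0],[0.0619,0.062,0,0,0,0],[0.0619,0.062,0,0,0,0],[0.0619,0.062,0,0,0,0],[0.0619,0.062,0,0,0,0],[0.0619,0.062,0,0,0,0],[0.0619,0.062,0,0,0,0],[0.0619,0.062,0,0,0,0],[0.0619,0.062,0,0,0,0],[0.0619,0.062,0,0,0,0],[0.0619,0.062,0,0,0,0],[0,0,0,0,0,0.0483],[0,0,0,0,0,0.0483],[0,0,0,0,0,0.0483],[0,0,0.05,0,0,0],[0,0,0.05,0,0,0],[0,0,0.04,0,0,0],[0,0,0,0,0,0],[0,0,0,0,0,0]]'
python3 - <<'E'
from h import *
go(.6499,.1366,.0425,-3.3);print(arm.observe()["width"])
E
```

```text
clock: 6.05
position: [0.6476, 0.1365, 0.0634]
ee_rot: [-2.282, -2.156, 0.007]
force: [1.0, 0.1, -2.4]
width: 0.541
gripper_force: 35.0
shift [0.0006 0.0061 0.0522] turnz 0.0003 | now yaw -3.3 tilt 0.27 q7 -0.55
0.5405758494447032
```

```bash
python3 -m creep '[[0,0.006,0.02,0,0,0],[0,0,0.02,0,0,0],[0,0,0.008,0,0,0],[0,0,0.004,0,0,0],[0,0,0,0,0,0],[0,0,0,0,0,0]]'
python3 -m creep '[[0,0,0,0,0,0],[0,0,0,0,0,0],[0,0,0,0,0,0],[0,0,0,0,0,0]]' -0.5
python3 -m creep '[[0,0,-0.05,0,0,0],[0,0,-0.08,0,0,0],[0,0,-0.08,0,0,0],[0,0,-0.08,0,0,0],[0,0,-0.08,0,0,0],[0,0,0,0,0,0],[0,0,0,0,0,0]]'
python3 - <<'E'
from h import *
go(.4265,.1906,.006,-15.6)
d=grab("wrist");cv2.imwrite("pics/w2.png",d["frame"][...,::-1])
for b in blobs(mask(d,"red"),200):print(b[:,0].mean(0).round(),rect(d,b,.065))
E
```

```text
clock: 6.55
position: [0.6518, 0.1369, 0.0454]
ee_rot: [2.284, 2.157, 0.0]
force: [0.1, 0.4, -2.4]
width: 0.538
gripper_force: 35.0
clock: 6.88
position: [0.652, 0.1369, 0.0456]
ee_rot: [2.284, 2.156, 0.001]
force: [-0.4, -1.1, -0.1]
width: 0.742
gripper_force: 0.0
clock: 7.47
position: [0.653, 0.1373, 0.1958]
ee_rot: [2.283, 2.155, 0.007]
force: [-0.2, 0.1, -0.4]
width: 0.747
gripper_force: 0.0
shift [ 0.0997 -0.5752  0.472 ] turnz 0.1026 | now yaw -3.3 tilt 0.28 q7 -0.5
[249. 168.] [ 0.6507  0.1388 45.3948 37.7168 -3.3671]
[396. 121.] [  0.7679   0.1783 115.3602  77.4845  84.3406]
```

View pics/w2.png

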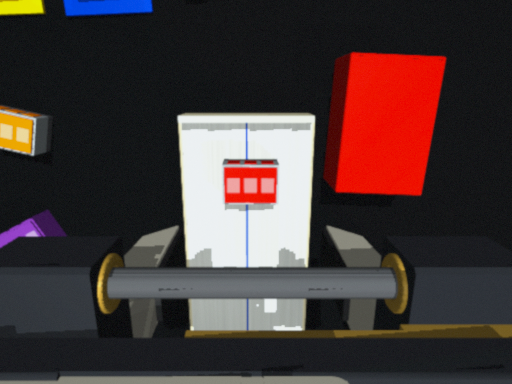

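Wrist view: red carrier on the plate at (250,185), with the blue line at column 247. It stands square. Now I'll compute its offset from the line and go to orange.

```bash
python3 - <<'E'
from h import *
d=grab("wrist");f=d["frame"].astype(float);b=f[...,2]-f[...,0]
P=[]
for y in list(range(130,158))+list(range(212,240)):
    w=np.clip(b[y,225:270]-8,0,None)
    if w.max()>15:P.append((225+(w*np.arange(45)).sum()/w.sum(),y))
W=ray(d,P,.035);c=np.polyfit(W[:,1],W[:,0],1);print(len(P),c)
x=[c[0]*y+c[1] for y in(-.113,.137)];print("line x at y=-.113,.137",x)
c=max(blobs(mask(d,"red"),200),key=lambda c:-abs(c[:,0].mean(0)[0]-250));print(rect(d,c,.065))
E
python3 -m creep '[[0.0142,-0.08,0,0,0,0],[0.0142,-0.082,0,0,0,0],[0.0142,-0.082,0,0,0,0],[0.0142,-0.082,0,0,0,0],[0.0142,-0.082,0,0,0,0],[0.0142,-0.082,0,0,0,0],[0.0142,-0.082,0,0,0,0],[0,0,0,0,0,0.0513],[0,0,0,0,0,0.0513],[0,0,0.05,0,0,0],[0,0,0.05,0,0,0],[0,0,0.05,0,0,0],[0,0,0,0,0,0],[0,0,0,0,0,0]]'
python3 - <<'E'
from h import *
d=grab("wrist")
for b in blobs(mask(d,"orange"),300):print(b[:,0].mean(0).round(),rect(d,b,.03))
go(.4265,.1906,.006,-15.6)
E
```

```text
56 [0.05683851 0.63933952]
line x at y=-.113,.137 [np.float64(0.6329167699684006), np.float64(0.6471263975542965)]
[ 0.6508  0.1386 45.6318 37.4662 -3.2978]
clock: 8.73
position: [0.4242, 0.189, 0.1319]
ee_rot: [-2.501, -1.899, 0.006]
force: [-0.1, -0.8, 0.3]
width: 0.749
gripper_force: 0.0
[453. 331.] [ 5.62300e-01  1.62000e-02  9.95091e+01  1.37021e+01 -1.54229e+01]
[400. 285.] [5.22700e-01 7.59000e-02 5.80398e+01 1.14625e+01 8.18806e+01]
[260. 173.] [  0.4259   0.1951  45.4338  38.3893 -16.849 ]
[96. 63.] [ 0.3399  0.3101 44.3673 25.5429 68.1681]
shift [0.004  0.0031 0.3172] turnz 0.0001 | now yaw -15.6 tilt 0.11 q7 -0.97
```

```bash
python3 -m creep '[[0.008,0.003,0.053,0,0,0],[0,0,0.053,0,0,0],[0,0,0.053,0,0,0],[0,0,0.053,0,0,0],[0,0,0.053,0,0,0],[0,0,0.052,0,0,0],[0,0,0,0,0,0],[0,0,0,0,0,0]]'
python3 -m creep '[[0,0,0,0,0,0],[0,0,0,0,0,0],[0,0,0,0,0,0],[0,0,0,0,0,0],[0,0,0,0,0,0],[0,0,0,0,0,0]]' 1 35
python3 -m creep '[[0,0,-0.05,0,0,0],[0,0,-0.06,0,0,0],[0,0,-0.06,0,0,0],[0,0,-0.06,0,0,0],[0,0,-0.06,0,0,0],[0,0,0,0,0,0],[0,0,0,0,0,0]]'
python3 - <<'E'
from h import *
go(.6445,.0717,.043,-3.3)
E
```

```text
clock: 9.45
position: [0.4276, 0.1925, 0.0067]
ee_rot: [2.502, 1.9, -0.002]
force: [0.5, 0.1, 0.3]
width: 0.747
gripper_force: 0.0
clock: 9.95
position: [0.4279, 0.1927, 0.0074]
ee_rot: [2.502, 1.899, 0.002]
force: [-2.5, -1.1, 9.8]
width: 0.541
gripper_force: 35.0
clock: 10.53
position: [0.4283, 0.1926, 0.1235]
ee_rot: [2.502, 1.898, 0.005]
force: [-0.6, 0.5, -2.9]
width: 0.538
gripper_force: 35.0
shift [-0.1458  0.6013  0.2025] turnz -0.1027 | now yaw -15.6 tilt 0.18 q7 -0.99
```

```bash
python3 -m creep '[[-0.0182,0.0751,0,0,0,0],[-0.0182,0.0751,0,0,0,0],[-0.0182,0.0751,0,0,0,0],[-0.0182,0.0751,0,0,0,0],[-0.0182,0.0751,0,0,0,0],[-0.0182,0.0751,0,0,0,0],[-0.0182,0.0751,0,0,0,0],[-0.0182,0.0751,0,0,0,0],[0,0,0,0,0,-0.0513],[0,0,0,0,0,-0.0513],[0,0,0.05,0,0,0],[0,0,0.05,0,0,0],[0,0,0.04,0,0,0],[0,0,0,0,0,0],[0,0,0,0,0,0]]'
python3 - <<'E'
from h import *
go(.6445,.0717,.043,-3.3);print(arm.observe()["width"])
E
```

```text
clock: 11.78
position: [0.6418, 0.0714, 0.0642]
ee_rot: [-2.282, -2.156, 0.006]
force: [0.5, 0.4, -3.1]
width: 0.542
gripper_force: 35.0
shift [0.0013 0.007  0.053 ] turnz 0.0002 | now yaw -3.3 tilt 0.24 q7 -0.48
0.5418098899847531
```

```bash
python3 -m creep '[[0,0.002,0.02,0,0,0],[0,0,0.02,0,0,0],[0,0,0.008,0,0,0],[0,0,0.003,0,0,0],[0,0,0,0,0,0],[0,0,0,0,0,0]]'
python3 -m creep '[[0,0,0,0,0,0],[0,0,0,0,0,0],[0,0,0,0,0,0],[0,0,0,0,0,0]]' -0.5
python3 -m creep '[[0,0,-0.05,0,0,0],[0,0,-0.08,0,0,0],[0,0,-0.08,0,0,0],[0,0,-0.08,0,0,0],[0,0,0,0,0,0],[0,0,0,0,0,0]]'
python3 - <<'E'
from h import *
go(.4305,-.0205,.13,-15)
E
```

```text
clock: 12.28
position: [0.6443, 0.0717, 0.0462]
ee_rot: [2.284, 2.157, 0.0]
force: [0.5, 0.3, -2.6]
width: 0.543
gripper_force: 35.0
clock: 12.62
position: [0.6445, 0.0717, 0.0464]
ee_rot: [2.284, 2.156, 0.001]
force: [-0.3, 0.4, -0.6]
width: 0.74
gripper_force: 0.0
clock: 13.12
position: [0.6456, 0.072, 0.1644]
ee_rot: [2.282, 2.155, 0.006]
force: [0.2, -0.4, -1.3]
width: 0.75
gripper_force: 0.0
shift [-0.262  -0.5239  0.0834] turnz 0.0975 | now yaw -3.3 tilt 0.27 q7 -0.44
```

```bash
python3 -m creep '[[-0.0374,-0.0745,0,0,0,0],[-0.0374,-0.0745,0,0,0,0],[-0.0374,-0.0745,0,0,0,0],[-0.0374,-0.0745,0,0,0,0],[-0.0374,-0.0745,0,0,0,0],[-0.0374,-0.0745,0,0,0,0],[-0.0374,-0.0745,0,0,0,0],[0,0,0.04,0,0,0.0487],[0,0,0.04,0,0,0.0487],[0,0,0,0,0,0],[0,0,0,0,0,0]]'
python3 - <<'E'
from h import *
d=grab("wrist")
L=[b for b in blobs(mask(d,"yellow"),150) if abs(b[:,0].mean(0)-[256,185]).max()<60]
b=np.vstack(L);print(len(L),b[:,0].mean(0).round(),rect(d,b,.03))
go(.4305,-.0205,.006,-15)
E
```

```text
clock: 14.03
position: [0.4288, -0.0209, 0.1291]
ee_rot: [-2.487, -1.916, 0.004]
force: [-0.4, 0.2, 0.9]
width: 0.75
gripper_force: 0.0
1 [258. 179.] [ 4.29500e-01 -1.73000e-02  4.60180e+01  3.79806e+01 -1.47045e+01]
shift [0.0011 0.0023 0.3093] turnz 0.0022 | now yaw -14.7 tilt 0.08 q7 -0.48
```

```bash
python3 -m creep '[[0.006,0.001,0.052,0,0,0],[0,0,0.052,0,0,0],[0,0,0.052,0,0,0],[0,0,0.052,0,0,0],[0,0,0.052,0,0,0],[0,0,0.05,0,0,0],[0,0,0,0,0,0],[0,0,0,0,0,0]]'
python3 -m creep '[[0,0,0,0,0,0],[0,0,0,0,0,0],[0,0,0,0,0,0],[0,0,0,0,0,0],[0,0,0,0,0,0],[0,0,0,0,0,0]]' 1 35
python3 -m creep '[[0,0,-0.05,0,0,0],[0,0,-0.06,0,0,0],[0,0,-0.06,0,0,0],[0,0,-0.06,0,0,0],[0,0,-0.06,0,0,0],[0,0,0,0,0,0],[0,0,0,0,0,0]]'
python3 - <<'E'
from h import *
go(.6408,.0068,.043,-3.3)
E
```

```text
clock: 14.75
position: [0.4308, -0.0184, 0.0058]
ee_rot: [-2.489, -1.916, 0.002]
force: [0.4, 0.8, 0.3]
width: 0.753
gripper_force: 0.0
clock: 15.25
position: [0.4314, -0.0187, 0.0069]
ee_rot: [2.491, 1.913, 0.002]
force: [-1.3, 1.0, 9.0]
width: 0.54
gripper_force: 35.0
clock: 15.83
position: [0.4316, -0.019, 0.123]
ee_rot: [2.491, 1.911, 0.003]
force: [-0.6, -0.1, -4.5]
width: 0.541
gripper_force: 34.9
shift [0.1975 0.4879 0.2016] turnz -0.0975 | now yaw -15.0 tilt 0.18 q7 -0.51
```

```bash
python3 -m creep '[[0.0282,0.0697,0,0,0,0],[0.0282,0.0697,0,0,0,0],[0.0282,0.0697,0,0,0,0],[0.0282,0.0697,0,0,0,0],[0.0282,0.0697,0,0,0,0],[0.0282,0.0697,0,0,0,0],[0.0282,0.0697,0,0,0,0],[0,0,0,0,0,-0.0487],[0,0,0,0,0,-0.0487],[0,0,0.05,0,0,0],[0,0,0.05,0,0,0],[0,0,0.04,0,0,0],[0,0,0,0,0,0],[0,0,0,0,0,0]]'
python3 -m creep '[[0,0.002,0.02,0,0,0],[0,0,0.02,0,0,0],[0,0,0.012,0,0,0],[0,0,0.006,0,0,0],[0,0,0,0,0,0],[0,0,0,0,0,0]]'
python3 - <<'E'
from h import *
go(.6408,.0068,.043,-3.3);print(arm.observe()["width"])
E
```

```text
clock: 17.0
position: [0.6381, 0.0069, 0.0637]
ee_rot: [-2.282, -2.155, 0.006]
force: [0.5, 0.6, -2.7]
width: 0.543
gripper_force: 34.9
clock: 17.5
position: [0.6407, 0.0071, 0.0429]
ee_rot: [2.284, 2.157, 0.0]
force: [0.5, 0.4, -3.9]
width: 0.537
gripper_force: 34.9
shift [-0.0007  0.0002 -0.0004] turnz 0.0001 | now yaw -3.3 tilt 0.01 q7 -0.4
0.536903155154833
```

Next is white, at (.4452,-.1287) with yaw 9.5.

```bash
python3 -m creep '[[0,0,0,0,0,0],[0,0,0,0,0,0],[0,0,0,0,0,0],[0,0,0,0,0,0]]' -0.5
python3 -m creep '[[0,0,-0.05,0,0,0],[0,0,-0.08,0,0,0],[0,0,-0.08,0,0,0],[0,0,-0.08,0,0,0],[0,0,0,0,0,0],[0,0,0,0,0,0]]'
python3 - <<'E'
from h import *
go(.4452,-.1287,.13,9.5)
E
```

```text
clock: 17.83
position: [0.6411, 0.0071, 0.0432]
ee_rot: [2.284, 2.156, 0.001]
force: [-0.6, 0.3, 0.8]
width: 0.739
gripper_force: 0.0
clock: 18.33
position: [0.6421, 0.0073, 0.1612]
ee_rot: [2.282, 2.154, 0.006]
force: [-0.2, -1.0, -0.5]
width: 0.752
gripper_force: 0.0
shift [-0.3678 -0.4724  0.0757] turnz -0.1066 | now yaw -3.3 tilt 0.28 q7 -0.35
```

```bash
python3 -m creep '[[-0.0525,-0.0672,0,0,0,0],[-0.0525,-0.0672,0,0,0,0],[-0.0525,-0.0672,0,0,0,0],[-0.0525,-0.0672,0,0,0,0],[-0.0525,-0.0672,0,0,0,0],[-0.0525,-0.0672,0,0,0,0],[-0.0525,-0.0672,0,0,0,0],[0,0,0.038,0,0,-0.0533],[0,0,0.038,0,0,-0.0533],[0,0,0,0,0,0],[0,0,0,0,0,0]]'
python3 - <<'E'
from h import *
d=grab("wrist")
for b in blobs(mask(d,"white"),300):
  if abs(b[:,0].mean(0)-[256,185]).max()<90: print(b[:,0].mean(0).round(),rect(d,b,.03))
go(.4452,-.1287,.006,9.5)
E
```

```text
clock: 19.25
position: [0.4433, -0.1287, 0.1274]
ee_rot: [-2.032, -2.392, 0.001]
force: [0.2, -0.4, -0.4]
width: 0.751
gripper_force: 0.0
[246. 181.] [ 0.442  -0.1281 48.1225 36.5104 10.404 ]
shift [-0.0011  0.0029  0.3051] turnz -0.0016 | now yaw 9.3 tilt 0.08 q7 0.13
```

```bash
python3 -m creep '[[0,-0.002,0.052,0,0,0],[0,0,0.052,0,0,0],[0,0,0.052,0,0,0],[0,0,0.052,0,0,0],[0,0,0.05,0,0,0],[0,0,0.048,0,0,0],[0,0,0,0,0,0],[0,0,0,0,0,0]]'
python3 -m creep '[[0,0,0,0,0,0],[0,0,0,0,0,0],[0,0,0,0,0,0],[0,0,0,0,0,0],[0,0,0,0,0,0],[0,0,0,0,0,0]]' 1 35
python3 -m creep '[[0,0,-0.05,0,0,0],[0,0,-0.06,0,0,0],[0,0,-0.06,0,0,0],[0,0,-0.06,0,0,0],[0,0,-0.06,0,0,0],[0,0,0,0,0,0],[0,0,0,0,0,0]]'
python3 - <<'E'
from h import *
go(.6371,-.0581,.043,-3.3)
E
```

```text
clock: 19.97
position: [0.4436, -0.1285, 0.0059]
ee_rot: [-2.03, -2.396, 0.001]
force: [0.2, -0.0, 0.3]
width: 0.749
gripper_force: 0.0
clock: 20.47
position: [0.4441, -0.1293, 0.0069]
ee_rot: [2.03, 2.396, 0.001]
force: [-1.3, -0.1, 8.8]
width: 0.542
gripper_force: 35.0
clock: 21.05
position: [0.4442, -0.1295, 0.1231]
ee_rot: [2.029, 2.395, 0.001]
force: [-0.9, -0.2, -3.5]
width: 0.543
gripper_force: 35.0
shift [0.0971 0.5044 0.2013] turnz 0.1063 | now yaw 9.5 tilt 0.18 q7 0.12
```

```bash
python3 -m creep '[[0.0139,0.072,0,0,0,0],[0.0139,0.072,0,0,0,0],[0.0139,0.072,0,0,0,0],[0.0139,0.072,0,0,0,0],[0.0139,0.072,0,0,0,0],[0.0139,0.072,0,0,0,0],[0.0139,0.072,0,0,0,0],[0,0,0,0,0,0.0532],[0,0,0,0,0,0.0532],[0,0,0.05,0,0,0],[0,0,0.05,0,0,0],[0,0,0.04,0,0,0],[0,0,0,0,0,0],[0,0,0,0,0,0]]'
python3 -m creep '[[0,0.002,0.02,0,0,0],[0,0,0.02,0,0,0],[0,0,0.012,0,0,0],[0,0,0.006,0,0,0],[0,0,0,0,0,0],[0,0,0,0,0,0]]'
python3 - <<'E'
from h import *
go(.6371,-.0581,.043,-3.3);print(arm.observe()["width"])
E
python3 -m creep '[[0,0,0,0,0,0],[0,0,0,0,0,0],[0,0,0,0,0,0],[0,0,0,0,0,0]]' -0.5
python3 -m creep '[[0,0,-0.05,0,0,0],[0,0,-0.08,0,0,0],[0,0,-0.08,0,0,0],[0,0,-0.08,0,0,0],[0,0,-0.08,0,0,0],[0,0,-0.08,0,0,0],[0,0,0,0,0,0],[0,0,0,0,0,0]]'
python3 - <<'E'
from h import *
go(.5513,-.3648,.2,22.7)
E
```

```text
clock: 22.22
position: [0.6343, -0.0574, 0.0639]
ee_rot: [-2.282, -2.155, 0.005]
force: [-0.3, -0.1, -2.1]
width: 0.541
gripper_force: 35.0
clock: 22.72
position: [0.6369, -0.0574, 0.0429]
ee_rot: [2.284, 2.157, 0.0]
force: [-0.5, 0.4, -3.1]
width: 0.546
gripper_force: 35.0
shift [-0.0017  0.0006 -0.0003] turnz 0.0003 | now yaw -3.3 tilt 0.02 q7 -0.29
0.5456228477565007
clock: 23.05
position: [0.6371, -0.0574, 0.0431]
ee_rot: [2.283, 2.157, 0.001]
force: [-0.0, 1.3, -1.1]
width: 0.741
gripper_force: 0.0
clock: 23.72
position: [0.638, -0.0573, 0.2252]
ee_rot: [2.281, 2.155, 0.005]
force: [-1.3, -0.3, -0.8]
width: 0.749
gripper_force: 0.0
shift [-0.78   -0.1729  0.0621] turnz -0.2164 | now yaw -3.3 tilt 0.27 q7 -0.21
```

```bash
python3 -m creep '[[-0.078,-0.0173,0,0,0,0],[-0.078,-0.0173,0,0,0,0],[-0.078,-0.0173,0,0,0,0],[-0.078,-0.0173,0,0,0,0],[-0.078,-0.0173,0,0,0,0],[-0.078,-0.0173,0,0,0,0],[-0.078,-0.0173,0,0,0,0],[-0.078,-0.0173,0,0,0,0],[-0.078,-0.0173,0,0,0,0],[-0.078,-0.0173,0,0,0,0],[0,0,0,0,0,0]]' -0.3
python3 -m creep '[[0,0,0,0,0,0.0532],[0,0,0,0,0,0.0532],[0,0,0,0,0,0.0532],[0,0,0,0,0,0.0532],[0,0,0,0,0,0.0532],[0,0,0,0,0,0.0532],[0,0,0,0,0,0.0532],[0,0,0,0,0,0.0532],[0,0,0,0,0,0.0532],[0,0,0,0,0,0.0532],[0,0,0,0,0,0],[0,0,0,0,0,0]]'
python3 - <<'E'
from h import *
go(.5513,-.3648,.2,-67)
d=grab("wrist");cv2.imwrite("pics/w3.png",d["frame"][...,::-1])
for b in blobs(mask(d,"blue",40),300):print(b[:,0].mean(0).round(),rect(d,b,.034))
E
```

```text
clock: 24.63
position: [0.5452, -0.3735, 0.2205]
ee_rot: [-2.293, -2.146, 0.009]
force: [-1.1, -0.3, -1.1]
width: 0.652
gripper_force: 0.0
clock: 25.63
position: [0.5495, -0.3645, 0.2216]
ee_rot: [-3.077, -0.629, 0.003]
force: [-0.8, -0.2, -0.2]
width: 0.652
gripper_force: 0.0
shift [0.004  0.0025 0.0539] turnz 0.0008 | now yaw -66.9 tilt 0.11 q7 -0.69
[257. 166.] [ 0.5464 -0.3676 65.1771 64.2958 22.0055]
```

View pics/w3.png

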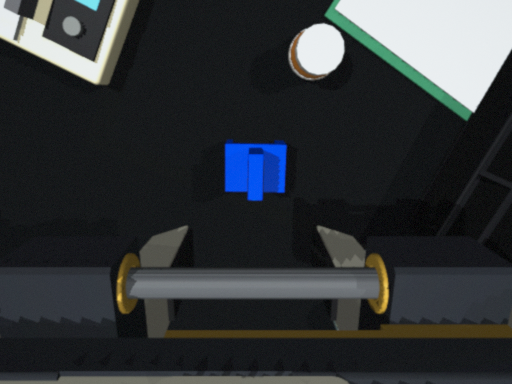

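```bash
python3 - <<'E'
from h import *
f=cv2.imread("pics/w3.png")[128:208,205:305]
cv2.imwrite("pics/w3c.png",cv2.resize(np.clip(f.astype(float)*1.6,0,255).astype(np.uint8),(750,600),interpolation=0))
g=cv2.imread("pics/w3.png")
for y in range(136,145):print(y,g[y,220:292:2,0].tolist())
E
```

```text
136 [26, 25, 24, 25, 25, 28, 24, 27, 26, 26, 29, 26, 26, 24, 27, 24, 28, 27, 25, 25, 27, 23, 29, 29, 26, 26, 23, 27, 27, 26, 31, 28, 25, 26, 24, 28]
137 [28, 28, 26, 30, 28, 26, 26, 26, 30, 28, 25, 29, 27, 28, 25, 27, 27, 25, 22, 28, 27, 30, 26, 26, 28, 27, 25, 27, 25, 24, 28, 28, 26, 31, 30, 31]
138 [27, 29, 29, 29, 34, 31, 31, 30, 28, 27, 27, 25, 26, 27, 25, 22, 26, 22, 32, 28, 28, 28, 31, 29, 28, 28, 27, 27, 26, 26, 27, 26, 24, 28, 27, 28]
139 [25, 27, 25, 41, 73, 74, 65, 25, 30, 27, 29, 29, 26, 25, 28, 26, 26, 22, 25, 29, 26, 26, 22, 21, 29, 28, 26, 35, 39, 37, 34, 36, 27, 28, 25, 28]
140 [30, 25, 26, 57, 98, 97, 82, 29, 25, 27, 26, 28, 26, 31, 23, 28, 27, 28, 26, 26, 24, 25, 28, 26, 23, 27, 25, 62, 83, 76, 73, 74, 32, 27, 24, 29]
141 [27, 23, 24, 73, 105, 108, 84, 26, 28, 27, 28, 28, 25, 26, 29, 31, 28, 26, 27, 26, 32, 26, 26, 26, 26, 26, 26, 73, 104, 100, 100, 100, 53, 27, 27, 28]
142 [18, 23, 28, 92, 112, 110, 88, 56, 54, 58, 49, 48, 50, 45, 40, 42, 42, 40, 41, 38, 38, 35, 35, 32, 36, 32, 38, 75, 106, 109, 107, 109, 82, 30, 25, 27]
143 [25, 22, 44, 140, 147, 148, 143, 136, 135, 135, 114, 114, 111, 114, 112, 113, 110, 105, 103, 105, 95, 92, 94, 91, 89, 84, 85, 100, 117, 116, 114, 111, 106, 36, 21, 27]
144 [20, 24, 70, 219, 224, 224, 224, 223, 224, 222, 219, 219, 219, 218, 219, 220, 217, 194, 194, 193, 191, 190, 191, 191, 181, 166, 165, 167, 170, 170, 166, 148, 144, 81, 22, 23]
```

View pics/w3c.png

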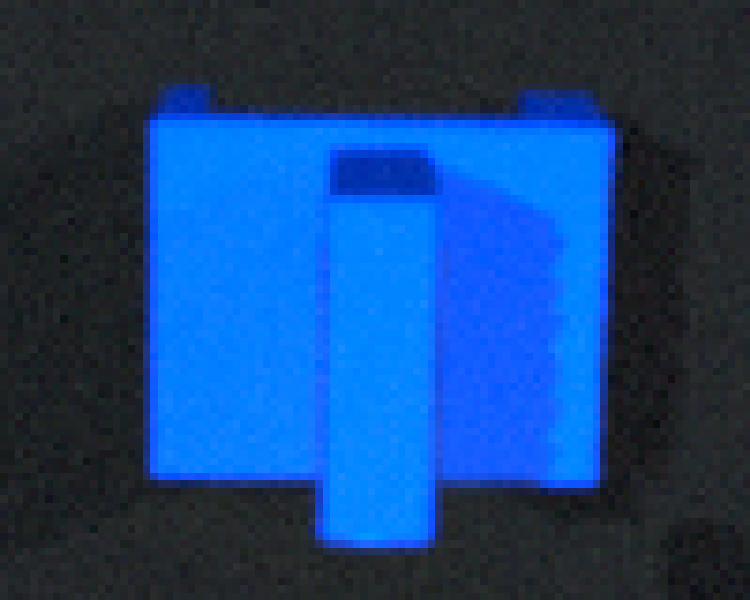

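Left leg (crop x 160-210) is thin, so it is the heel. Right leg (520-600) is thick, so it is the tongue. Gauge +y therefore points along tool -y, and on the row tool y must be at -93.3°.

```bash
python3 - <<'E'
from h import *
d=grab("wrist")
p=ray(d,[[255.3,177.4],[255.3,154],[255.3,200.7]],.074);print(p.round(4))
c=p[0];v=p[2]-p[1];print("fin yaw",np.degrees(np.arctan2(v[1],v[0])))
go(c[0],c[1],.038,-67)
E
```

```text
[[ 0.5493 -0.3665  0.074 ]
 [ 0.5693 -0.3579  0.074 ]
 [ 0.5287 -0.3754  0.074 ]]
fin yaw -156.70810599917365
shift [-0.0022  0.0043  0.46  ] turnz 0.0009 | now yaw -66.9 tilt 0.07 q7 -0.69
```

```bash
python3 -m creep '[[-0.002,0.004,0.06,0,0,0],[0,0,0.06,0,0,0],[0,0,0.06,0,0,0],[0,0,0.06,0,0,0],[0,0,0.06,0,0,0],[0,0,0.06,0,0,0],[0,0,0.05,0,0,0],[0,0,0.046,0,0,0],[0,0,0,0,0,0],[0,0,0,0,0,0]]'
python3 -m creep '[[0,0,0,0,0,0],[0,0,0,0,0,0],[0,0,0,0,0,0],[0,0,0,0,0,0],[0,0,0,0,0,0],[0,0,0,0,0,0],[0,0,0,0,0,0],[0,0,0,0,0,0]]' 1 50
python3 -m creep '[[0,0,-0.05,0,0,0],[0,0,-0.08,0,0,0],[0,0,-0.08,0,0,0],[0,0,-0.08,0,0,0],[0,0,-0.08,0,0,0],[0,0,-0.08,0,0,0],[0,0,0,0,0,0],[0,0,0,0,0,0]]'
python3 - <<'E'
from h import *
d=grab("top");f=d["frame"][...,::-1]
for c in("white","yellow","orange","red"):
    for b in blobs(mask(d,c),60):
        m=b[:,0].mean(0)
        if c!="white" and 160<m[0]<300 and 125<m[1]<190 : print(c,m.round(),rect(d,b,.065))
cv2.imwrite("pics/t2.png",cv2.resize(f[115:265,150:420],(798,443),interpolation=2))
go(.6371,-.0581,.20,-93.3)
E
```

```text
clock: 26.57
position: [0.5491, -0.3664, 0.0395]
ee_rot: [-3.077, -0.626, 0.002]
force: [0.6, 0.2, 0.4]
width: 0.652
gripper_force: 0.0
clock: 27.23
position: [0.5498, -0.3668, 0.0404]
ee_rot: [3.079, 0.624, 0.0]
force: [0.9, -1.2, 1.4]
width: 0.148
gripper_force: 50.0
clock: 27.9
position: [0.5507, -0.3672, 0.2222]
ee_rot: [3.077, 0.623, 0.004]
force: [-0.3, -0.0, -2.7]
width: 0.15
gripper_force: 50.0
yellow [247. 152.] [6.39500e-01 4.10000e-03 4.20742e+01 2.89054e+01 7.60000e-02]
orange [220. 150.] [ 0.6443  0.0702 42.1499 31.3132  0.0929]
red [194. 146.] [ 0.6517  0.1342 42.2586 33.6828  0.0853]
shift [ 0.5016 -0.6254  0.0503] turnz 0.2183 | now yaw -67.1 tilt 0.01 q7 -0.69
```

View pics/t2.png

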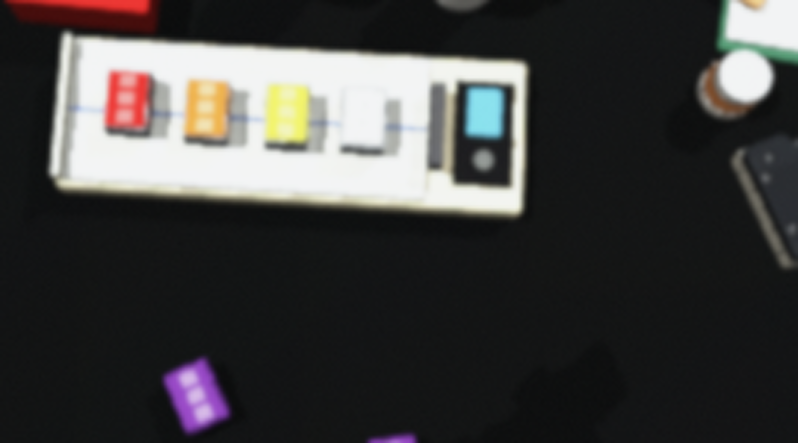

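The row stands in order: red at about (128,100), orange (207,108), yellow (287,115) and white (363,120) in the crop, with the stop at (437,126). Bringing the gauge over white.

```bash
python3 -m creep '[[0.0557,-0.0695,0,0,0,0],[0.0557,-0.0695,0,0,0,0],[0.0557,-0.0695,0,0,0,0],[0.0557,-0.0695,0,0,0,0],[0.0557,-0.0695,0,0,0,0],[0.0557,-0.0695,0,0,0,0],[0.0557,-0.0695,0,0,0,0],[0.0557,-0.0695,0,0,0,0],[0.0557,-0.0695,0,0,0,0],[0,0,0.025,0,0,0.0437],[0,0,0.025,0,0,0.0437],[0,0,0.025,0,0,0.0437],[0,0,0.025,0,0,0.0437],[0,0,0.025,0,0,0.0437],[0,0,0.025,0,0,0],[0,0,0.025,0,0,0],[0,0,0,0,0,0],[0,0,0,0,0,0],[0,0,0,0,0,0]]'
python3 - <<'E'
from h import *
go(.637,-.059,.080,-93.3);print(arm.observe()["position"],arm.observe()["width"])
d=grab("scene");cv2.imwrite("pics/s2.png",cv2.resize(d["frame"][140:290,160:310,::-1],(600,600),interpolation=2))
E
```

```text
clock: 29.53
position: [0.6373, -0.0583, 0.1504]
ee_rot: [-3.14, 0.089, -0.0]
force: [0.4, -0.0, -1.6]
width: 0.153
gripper_force: 50.0
shift [-0.0007  0.0017  0.1761] turnz 0.0004 | now yaw -93.2 tilt 0.01 q7 -1.63
[ 0.63732533 -0.05833089  0.15042694] 0.15289095082317258
```

View pics/s2.png

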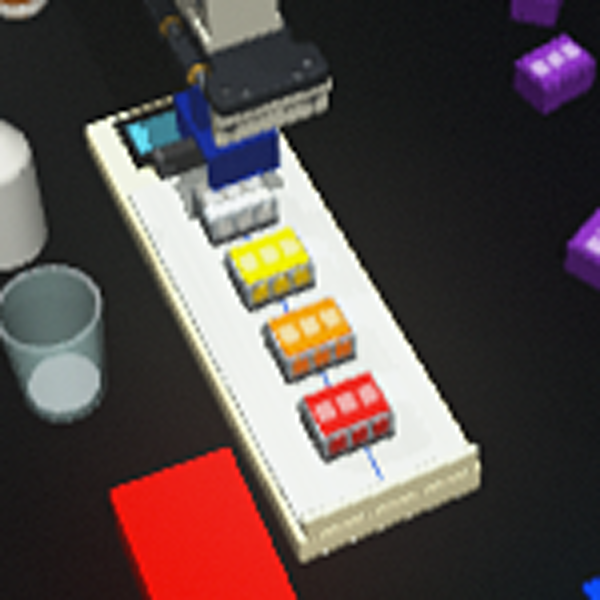

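```bash
python3 -m creep '[[0,0.002,0.04,0,0,0],[0,0,0.04,0,0,0],[0,0,0.02,0,0,0],[0,0,0.005,0,0,0],[0,0,0.005,0,0,0],[0,0,0.005,0,0,0],[0,0,0.005,0,0,0],[0,0,0,0,0,0]]'
python3 -m creep '[[0,0,0.01,0,0,0],[0,0,0.01,0,0,0],[0,0,0.01,0,0,0],[0,0,0.01,0,0,0],[0,0,0,0,0,0],[0,0,0,0,0,0]]'
```

```text
clock: 30.25
position: [0.6374, -0.059, 0.1026]
ee_rot: [3.14, -0.091, 0.001]
force: [-1.0, 0.4, -2.0]
width: 0.147
gripper_force: 50.0
clock: 30.75
position: [0.6369, -0.059, 0.0859]
ee_rot: [3.14, -0.091, -0.001]
force: [-0.4, -0.1, -1.8]
width: 0.15
gripper_force: 50.0
```

```bash
python3 -m creep '[[0,0,0.008,0,0,0],[0,0,0.006,0,0,0],[0,0,0,0,0,0],[0,0,0,0,0,0]]'
python3 -m creep '[[0,0.006,0,0,0,0],[0,0.006,0,0,0,0],[0,0.006,0,0,0,0],[0,0.006,0,0,0,0],[0,0.006,0,0,0,0],[0,0.006,0,0,0,0],[0,0,0,0,0,0]]'
python3 -m creep '[[0,0.005,0,0,0,0],[0,0.005,0,0,0,0],[0,0,0,0,0,0],[0,0,0,0,0,0]]'
```

```text
clock: 31.08
position: [0.637, -0.059, 0.0805]
ee_rot: [3.14, -0.091, -0.001]
force: [-0.1, 0.4, -2.2]
width: 0.148
gripper_force: 50.0
clock: 31.67
position: [0.6363, -0.074, 0.0808]
ee_rot: [3.14, -0.092, 0.0]
force: [-0.0, 0.8, -1.1]
width: 0.153
gripper_force: 50.0
clock: 32.0
position: [0.6361, -0.0778, 0.0808]
ee_rot: [3.14, -0.092, 0.0]
force: [1.3, 1.3, -2.0]
width: 0.153
gripper_force: 50.0
```

```bash
python3 -m creep '[[0,0.003,0,0,0,0],[0,0.003,0,0,0,0],[0,0,0,0,0,0],[0,0,0,0,0,0]]'
python3 -m creep '[[0,0.003,0,0,0,0],[0,0.003,0,0,0,0],[0,0,0,0,0,0],[0,0,0,0,0,0]]'
python3 -m creep '[[0,0.003,0,0,0,0],[0,0.003,0,0,0,0],[0,0,0,0,0,0],[0,0,0,0,0,0]]'
```

```text
clock: 32.33
position: [0.6359, -0.08, 0.0807]
ee_rot: [3.14, -0.091, -0.0]
force: [0.2, 0.6, -1.1]
width: 0.149
gripper_force: 50.0
clock: 32.67
position: [0.6358, -0.0825, 0.0807]
ee_rot: [3.14, -0.092, 0.0]
force: [-0.3, 1.2, -1.8]
width: 0.15
gripper_force: 50.0
clock: 33.0
position: [0.6357, -0.0832, 0.0807]
ee_rot: [-3.139, 0.089, 0.0]
force: [-0.6, 5.7, 0.1]
width: 0.153
gripper_force: 50.0
```

```bash
python3 -m creep '[[0,0.002,0,0,0,0],[0,0,0,0,0,0],[0,0,0,0,0,0]]'
python3 -m creep '[[0,-0.01,0,0,0,0],[0,-0.002,0,0,0,0],[0,0,-0.01,0,0,0],[0,0,-0.02,0,0,0],[0,0,-0.03,0,0,0],[0,0,-0.05,0,0,0],[0,0,0,0,0,0],[0,0,0,0,0,0]]'
python3 - <<'E'
from h import *
go(.6406,.0033,.108,-93.3);print(arm.observe()["position"])
d=grab("top")
for c in("yellow","orange","red"):
    for b in blobs(mask(d,c),60):
        m=b[:,0].mean(0)
        if 160<m[0]<300 and 125<m[1]<190 : print(c,m.round(),rect(d,b,.065))
cv2.imwrite("pics/t3.png",cv2.resize(d["frame"][115:215,150:350,::-1],(800,400),interpolation=2))
E
```

```text
clock: 33.25
position: [0.6356, -0.0833, 0.0808]
ee_rot: [-3.138, 0.089, 0.0]
force: [-0.3, 7.4, -0.2]
width: 0.152
gripper_force: 50.0
clock: 33.92
position: [0.6372, -0.0811, 0.1268]
ee_rot: [3.14, -0.092, 0.006]
force: [-0.4, 0.1, -3.0]
width: 0.153
gripper_force: 50.0
shift [-0.004  -0.2111  0.0468] turnz -0.0004 | now yaw -93.4 tilt 0.22 q7 -1.6
[ 0.63718225 -0.08109725  0.12676131]
yellow [247. 155.] [6.35700e-01 4.10000e-03 3.46066e+01 2.88828e+01 8.82000e-02]
orange [220. 150.] [ 0.6443  0.0702 42.1499 31.3132  0.0929]
red [194. 146.] [ 0.6517  0.1342 42.2586 33.6828  0.0853]
```

View pics/t3.png

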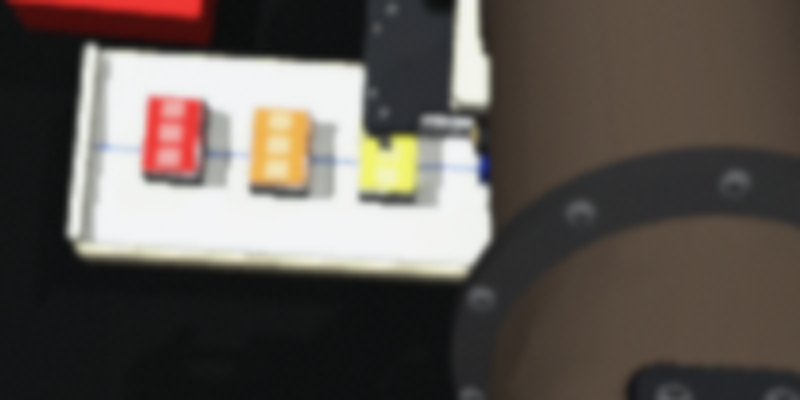

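The yellow, orange and red carriers are undisturbed; the arm covers white. On to yellow.

```bash
python3 -m creep '[[-0.001,-0.042,0,0,0,0],[-0.001,-0.042,0,0,0,0],[-0.001,-0.042,0,0,0,0],[-0.001,-0.042,0,0,0,0],[0,-0.042,0,0,0,0],[0,0,0,0,0,0],[0,0,0,0,0,0]]'
python3 - <<'E'
from h import *
go(.6406,.0033,.08,-93.3)
E
```

```text
clock: 34.55
position: [0.6386, 0.0045, 0.1239]
ee_rot: [-3.14, 0.088, 0.002]
force: [-0.6, -0.7, -1.9]
width: 0.15
gripper_force: 50.0
shift [0.0053 0.0028 0.1097] turnz 0.0008 | now yaw -93.2 tilt 0.08 q7 -1.73
```

```bash
python3 -m creep '[[0.003,0.002,0.03,0,0,0],[0,0,0.01,0,0,0],[0,0,0.01,0,0,0],[0,0,0.005,0,0,0],[0,0,0.005,0,0,0],[0,0,0,0,0,0],[0,0,0,0,0,0]]'
python3 -m creep '[[0,0,0.01,0,0,0],[0,0,0.01,0,0,0],[0,0,0.01,0,0,0],[0,0,0,0,0,0],[0,0,0,0,0,0]]'
python3 - <<'E'
from h import *
go(.6406,.0033,.0805,-93.3)
E
```

```text
clock: 35.13
position: [0.6404, 0.0023, 0.1007]
ee_rot: [3.14, -0.091, 0.0]
force: [0.2, 0.2, -2.5]
width: 0.151
gripper_force: 50.0
clock: 35.55
position: [0.64, 0.0025, 0.0883]
ee_rot: [3.14, -0.091, -0.001]
force: [-0.4, 0.9, -1.0]
width: 0.147
gripper_force: 50.0
shift [ 0.0014 -0.0021  0.0195] turnz -0.0001 | now yaw -93.3 tilt 0.04 q7 -1.73
```

```bash
python3 -m creep '[[0,0,0.01,0,0,0],[0,0,0.009,0,0,0],[0,0,0,0,0,0],[0,0,0,0,0,0]]'
python3 -m creep '[[0,0.006,0,0,0,0],[0,0.006,0,0,0,0],[0,0.006,0,0,0,0],[0,0.006,0,0,0,0],[0,0.006,0,0,0,0],[0,0.006,0,0,0,0],[0,0.006,0,0,0,0],[0,0.006,0,0,0,0],[0,0.006,0,0,0,0],[0,0.006,0,0,0,0],[0,0,0,0,0,0],[0,0,0,0,0,0]]'
python3 -m creep '[[0,0.003,0,0,0,0],[0,0.003,0,0,0,0],[0,0,0,0,0,0],[0,0,0,0,0,0]]'
```

```text
clock: 35.88
position: [0.6401, 0.0025, 0.0808]
ee_rot: [3.14, -0.091, -0.001]
force: [0.7, -1.0, -1.0]
width: 0.151
gripper_force: 50.0
clock: 36.88
position: [0.639, -0.0222, 0.0812]
ee_rot: [3.14, -0.092, 0.0]
force: [0.1, 1.7, -1.1]
width: 0.15
gripper_force: 50.0
clock: 37.22
position: [0.6388, -0.024, 0.0811]
ee_rot: [3.14, -0.091, -0.0]
force: [0.3, 2.9, -1.2]
width: 0.149
gripper_force: 50.0
```

```bash
python3 -m creep '[[0,0.0025,0,0,0,0],[0,0,0,0,0,0],[0,0,0,0,0,0]]'
for i in 1 2 3; do python3 -m creep '[[0,0,0,0,0,0]]' | grep -E "force: \[|pos"; done
python3 -m creep '[[0,0.0025,0,0,0,0],[0,0,0,0,0,0],[0,0,0,0,0,0]]'
for i in 1 2 3; do python3 -m creep '[[0,0,0,0,0,0]]' | grep -E "force: \[|pos"; done
```

```text
clock: 37.47
position: [0.6387, -0.0249, 0.0811]
ee_rot: [3.14, -0.091, -0.0]
force: [1.2, 1.4, -1.1]
width: 0.15
gripper_force: 50.0
position: [0.6387, -0.0249, 0.0811]
force: [0.6, 2.9, -0.8]
position: [0.6387, -0.0249, 0.0811]
force: [-0.0, 2.8, 0.0]
position: [0.6387, -0.0249, 0.0811]
force: [0.5, 3.1, -1.9]
clock: 37.97
position: [0.6387, -0.026, 0.0811]
ee_rot: [3.14, -0.091, -0.0]
force: [0.7, 3.3, -1.3]
width: 0.15
gripper_force: 50.0
position: [0.6386, -0.026, 0.0811]
force: [0.9, 2.8, -1.3]
position: [0.6386, -0.026, 0.0811]
force: [0.4, 3.0, -0.9]
position: [0.6387, -0.026, 0.0811]
force: [0.2, 2.7, -0.6]
```

```bash
python3 - <<'E'
from h import *
d=grab("scene");cv2.imwrite("pics/s3.png",cv2.resize(d["frame"][155:255,170:290,::-1],(720,600),interpolation=2))
S=np.array([.634,-.1142]);u=np.array([.0574,.9983]);v=np.array([.9983,-.0574])
for y in(20,56,76,112):
    for x in (25,-25):
        print(y,x,[((proj(d,[*(S+u*y/1000+v*x/1000),z])[0]-[170,155])*6).round().tolist() for z in(.035,.065)])
E
```

```text
20 25 [[213.0, 200.0], [207.0, 159.0]]
20 -25 [[310.0, 166.0], [306.0, 124.0]]
56 25 [[241.0, 254.0], [237.0, 212.0]]
56 -25 [[340.0, 218.0], [337.0, 176.0]]
76 25 [[258.0, 284.0], [253.0, 243.0]]
76 -25 [[357.0, 247.0], [354.0, 206.0]]
112 25 [[288.0, 339.0], [284.0, 299.0]]
112 -25 [[388.0, 302.0], [386.0, 261.0]]
```

View pics/s3.png

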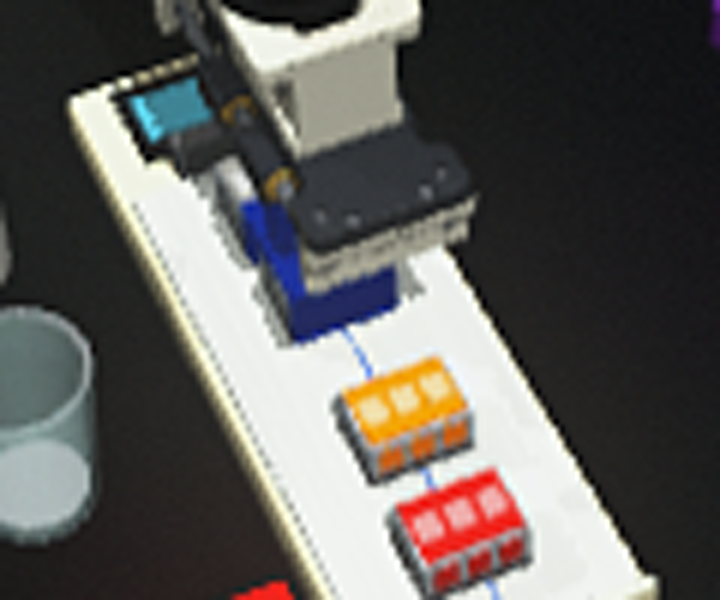

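```bash
python3 -m creep '[[0,0.0025,0,0,0,0],[0,0,0,0,0,0],[0,0,0,0,0,0],[0,0,0,0,0,0]]'
python3 -m creep '[[0,-0.01,0,0,0,0],[0,-0.002,0,0,0,0],[0,0,-0.01,0,0,0],[0,0,-0.02,0,0,0],[0,0,-0.03,0,0,0],[0,0,-0.05,0,0,0],[0,0,0,0,0,0],[0,0,0,0,0,0]]'
python3 - <<'E'
from h import *
go(.6443,.069,.12,-93.3)
E
```

```text
clock: 38.6
position: [0.6386, -0.027, 0.0811]
ee_rot: [3.14, -0.091, 0.0]
force: [0.9, 2.4, -0.8]
width: 0.153
gripper_force: 50.0
clock: 39.27
position: [0.6402, -0.0223, 0.1271]
ee_rot: [3.14, -0.092, 0.006]
force: [-0.6, 0.2, -2.4]
width: 0.151
gripper_force: 50.0
shift [-0.003  -0.2285  0.0179] turnz -0.0003 | now yaw -93.3 tilt 0.21 q7 -1.69
```

```bash
python3 -m creep '[[0,-0.045,0,0,0,0],[0,-0.045,0,0,0,0],[0,-0.046,0,0,0,0],[0,-0.046,0,0,0,0],[0,-0.046,0,0,0,0],[0,0,0,0,0,0],[0,0,0,0,0,0],[0,0,0,0,0,0]]'
python3 - <<'E'
from h import *
go(.6443,.069,.08,-93.3)
d=grab("top")
for c in("yellow","orange","red"):
    for b in blobs(mask(d,c),60):
        m=b[:,0].mean(0)
        if 160<m[0]<300 and 125<m[1]<190 : print(c,m.round(),rect(d,b,.065))
E
```

```text
clock: 39.93
position: [0.6438, 0.068, 0.1246]
ee_rot: [3.139, -0.092, -0.001]
force: [0.2, -1.1, -1.8]
width: 0.151
gripper_force: 50.0
shift [ 0.0011 -0.0026  0.1115] turnz -0.0004 | now yaw -93.3 tilt 0.07 q7 -1.84
```

```bash
python3 -m creep '[[0,-0.001,0.03,0,0,0],[0,0,0.01,0,0,0],[0,0,0.01,0,0,0],[0,0,0.005,0,0,0],[0,0,0.005,0,0,0],[0,0,0,0,0,0],[0,0,0,0,0,0]]'
python3 -m creep '[[0,0,0.01,0,0,0],[0,0,0.01,0,0,0],[0,0,0.01,0,0,0],[0,0,0,0,0,0],[0,0,0,0,0,0]]'
python3 - <<'E'
from h import *
go(.6443,.069,.0805,-93.3)
E
```

```text
clock: 40.57
position: [0.6443, 0.0693, 0.1011]
ee_rot: [3.14, -0.091, 0.0]
force: [0.0, -0.2, -1.6]
width: 0.149
gripper_force: 50.0
clock: 40.98
position: [0.6439, 0.0694, 0.0887]
ee_rot: [3.14, -0.091, -0.001]
force: [-0.8, 0.1, -2.1]
width: 0.152
gripper_force: 50.0
shift [0.0011 0.0008 0.0204] turnz -0.0002 | now yaw -93.3 tilt 0.05 q7 -1.84
```

```bash
python3 -m creep '[[0,0,0.01,0,0,0],[0,0,0.009,0,0,0],[0,0,0,0,0,0],[0,0,0,0,0,0]]'
python3 -m creep '[[0,0.006,0,0,0,0],[0,0.006,0,0,0,0],[0,0.006,0,0,0,0],[0,0.006,0,0,0,0],[0,0.006,0,0,0,0],[0,0.006,0,0,0,0],[0,0.006,0,0,0,0],[0,0.006,0,0,0,0],[0,0.006,0,0,0,0],[0,0.006,0,0,0,0],[0,0.006,0,0,0,0],[0,0.006,0,0,0,0],[0,0.006,0,0,0,0],[0,0.006,0,0,0,0],[0,0,0,0,0,0],[0,0,0,0,0,0]]'
for i in 1 2 3; do python3 -m creep '[[0,0,0,0,0,0]]' | grep -E "force: \[|pos"; done
python3 -m creep '[[0,0.005,0,0,0,0],[0,0,0,0,0,0],[0,0,0,0,0,0]]'
for i in 1 2 3; do python3 -m creep '[[0,0,0,0,0,0]]' | grep -E "force: \[|pos"; done
python3 -m creep '[[0,0.004,0,0,0,0],[0,0,0,0,0,0],[0,0,0,0,0,0]]'
for i in 1 2 3; do python3 -m creep '[[0,0,0,0,0,0]]' | grep -E "force: \[|pos"; done
```

```text
clock: 41.32
position: [0.644, 0.0693, 0.0812]
ee_rot: [3.14, -0.091, -0.001]
force: [-0.8, 0.8, -2.5]
width: 0.149
gripper_force: 50.0
clock: 42.65
position: [0.6422, 0.035, 0.0814]
ee_rot: [3.139, -0.092, -0.0]
force: [0.6, 1.3, -1.3]
width: 0.147
gripper_force: 50.0
position: [0.642, 0.0351, 0.0813]
force: [0.7, -0.1, -1.7]
position: [0.642, 0.0351, 0.0813]
force: [0.4, -0.1, -2.0]
position: [0.642, 0.0353, 0.0813]
force: [0.1, 0.1, -1.4]
clock: 43.15
position: [0.642, 0.0335, 0.0814]
ee_rot: [3.14, -0.091, -0.0]
force: [0.2, 0.6, -2.1]
width: 0.152
gripper_force: 50.0
position: [0.6421, 0.0336, 0.0815]
force: [0.5, 0.1, -1.2]
position: [0.6421, 0.0337, 0.0815]
force: [-0.6, 0.1, -1.9]
position: [0.6421, 0.0337, 0.0815]
force: [-0.3, -0.4, -2.9]
clock: 43.65
position: [0.642, 0.0323, 0.0815]
ee_rot: [-3.14, 0.091, -0.0]
force: [0.0, 0.9, -1.8]
width: 0.15
gripper_force: 50.0
position: [0.6421, 0.0323, 0.0815]
force: [0.4, 0.5, -1.3]
position: [0.6421, 0.0323, 0.0816]
force: [-0.1, 1.4, -1.5]
position: [0.6421, 0.0323, 0.0816]
force: [1.3, 1.3, -2.3]
```

```bash
python3 -m creep '[[0,0.004,0,0,0,0],[0,0,0,0,0,0],[0,0,0,0,0,0]]'
for i in 1 2 3; do python3 -m creep '[[0,0,0,0,0,0]]' | grep -E "force: \[|pos"; done
python3 -m creep '[[0,0.0025,0,0,0,0],[0,0,0,0,0,0],[0,0,0,0,0,0]]'
for i in 1 2 3; do python3 -m creep '[[0,0,0,0,0,0]]' | grep -E "force: \[|pos"; done
python3 -m creep '[[0,0.002,0,0,0,0],[0,0,0,0,0,0],[0,0,0,0,0,0]]'
for i in 1 2 3; do python3 -m creep '[[0,0,0,0,0,0]]' | grep -E "force: \[|pos"; done
```

```text
clock: 44.15
position: [0.642, 0.0306, 0.0816]
ee_rot: [-3.14, 0.091, -0.0]
force: [-0.5, 1.0, -1.8]
width: 0.148
gripper_force: 50.0
position: [0.6419, 0.0306, 0.0815]
force: [-0.5, 1.3, -1.8]
position: [0.642, 0.0306, 0.0816]
force: [-0.6, 0.7, -1.7]
position: [0.642, 0.0306, 0.0816]
force: [-0.5, 1.3, -1.9]
clock: 44.65
position: [0.6419, 0.0297, 0.0815]
ee_rot: [-3.14, 0.091, -0.0]
force: [-0.1, 1.5, -2.2]
width: 0.148
gripper_force: 50.0
position: [0.6419, 0.0296, 0.0816]
force: [-0.8, 1.9, -0.6]
position: [0.6419, 0.0296, 0.0815]
force: [-0.3, 1.0, -1.6]
position: [0.6419, 0.0296, 0.0816]
force: [-0.5, 0.9, -2.7]
clock: 45.15
position: [0.6419, 0.0289, 0.0816]
ee_rot: [-3.14, 0.091, -0.0]
force: [-0.3, 1.9, -1.7]
width: 0.151
gripper_force: 50.0
position: [0.6419, 0.0289, 0.0816]
force: [-0.7, 2.0, -2.0]
position: [0.6419, 0.0289, 0.0815]
force: [-0.3, 2.5, -1.4]
position: [0.6419, 0.0289, 0.0815]
force: [0.6, 2.5, -2.6]
```

Contact with yellow came where expected. Next is red.

```bash
python3 -m creep '[[0,-0.01,0,0,0,0],[0,-0.002,0,0,0,0],[0,0,-0.01,0,0,0],[0,0,-0.02,0,0,0],[0,0,-0.03,0,0,0],[0,0,-0.05,0,0,0],[0,0,0,0,0,0],[0,0,0,0,0,0]]'
python3 - <<'E'
from h import *
go(.650,.1336,.12,-93.3)
d=grab("scene");cv2.imwrite("pics/s4.png",cv2.resize(d["frame"][140:290,160:310,::-1],(600,600),interpolation=2))
E
```

```text
clock: 46.07
position: [0.6434, 0.0335, 0.1276]
ee_rot: [-3.14, 0.092, -0.006]
force: [-0.2, 0.5, -2.3]
width: 0.151
gripper_force: 50.0
shift [ 0.0019 -0.2507  0.019 ] turnz -0.0003 | now yaw -93.3 tilt 0.21 q7 -1.78
```

View pics/s4.png

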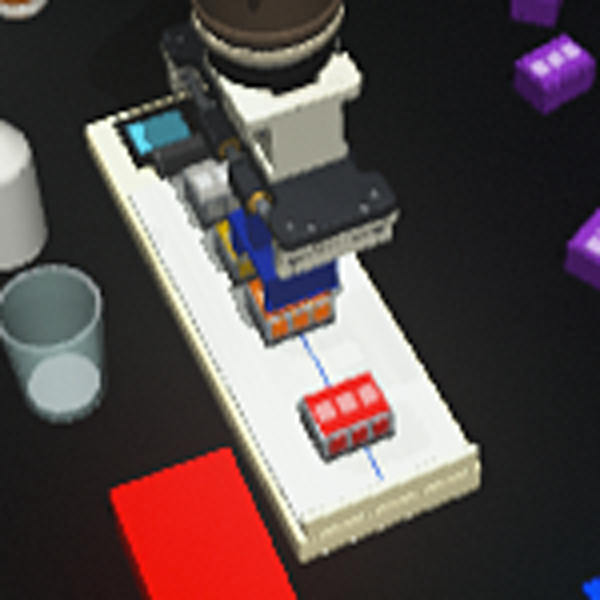

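The scene shows white (210,190), yellow (230,245) and orange (295,310) in line, and red at (350,410) where I left it. Lowering onto red.

```bash
python3 -m creep '[[0,-0.05,0,0,0,0],[0,-0.05,0,0,0,0],[0,-0.05,0,0,0,0],[0,-0.05,0,0,0,0],[0,-0.05,0,0,0,0],[0,0,0,0,0,0],[0,0,0,0,0,0],[0,0,0,0,0,0]]'
python3 -m creep '[[0,-0.001,0.03,0,0,0],[0,0,0.01,0,0,0],[0,0,0.01,0,0,0],[0,0,0,0,0,0],[0,0,0,0,0,0]]'
python3 - <<'E'
from h import *
go(.650,.1336,.0805,-93.3)
E
```

```text
clock: 46.78
position: [0.6475, 0.1325, 0.1247]
ee_rot: [3.139, -0.092, -0.002]
force: [-0.6, -0.3, -2.0]
width: 0.148
gripper_force: 50.0
clock: 47.2
position: [0.6477, 0.1334, 0.105]
ee_rot: [3.14, -0.092, -0.001]
force: [0.7, 0.6, -1.6]
width: 0.153
gripper_force: 50.0
shift [ 0.0058 -0.0009  0.0612] turnz -0.0005 | now yaw -93.4 tilt 0.05 q7 -1.94
```

```bash
python3 -m creep '[[0.003,0,0.008,0,0,0],[0,0,0.008,0,0,0],[0,0,0.008,0,0,0],[0,0,0.008,0,0,0],[0,0,0,0,0,0],[0,0,0,0,0,0]]'
python3 -m creep '[[0,0,0.01,0,0,0],[0,0,0.01,0,0,0],[0,0,0.008,0,0,0],[0,0,0,0,0,0],[0,0,0,0,0,0]]'
python3 - <<'E'
from h import *
go(.6455,.0848,.0805,-93.3)
E
```

```text
clock: 47.7
position: [0.649, 0.1338, 0.0924]
ee_rot: [3.14, -0.091, -0.001]
force: [0.5, -0.6, -2.9]
width: 0.15
gripper_force: 50.0
clock: 48.12
position: [0.6489, 0.1337, 0.0811]
ee_rot: [3.14, -0.091, -0.001]
force: [-0.3, 0.4, -2.5]
width: 0.154
gripper_force: 50.0
shift [-0.0014  0.1226  0.0016] turnz -0.0002 | now yaw -93.3 tilt 0.04 q7 -1.94
```

```bash
python3 -m creep '[[0,0.006,0,0,0,0],[0,0.006,0,0,0,0],[0,0.006,0,0,0,0],[0,0.006,0,0,0,0],[0,0.006,0,0,0,0],[0,0.006,0,0,0,0],[0,0.006,0,0,0,0],[0,0.006,0,0,0,0],[0,0.006,0,0,0,0],[0,0.006,0,0,0,0],[0,0.006,0,0,0,0],[0,0.006,0,0,0,0],[0,0.006,0,0,0,0],[0,0.006,0,0,0,0],[0,0.006,0,0,0,0],[0,0.006,0,0,0,0],[0,0.006,0,0,0,0],[0,0,0,0,0,0],[0,0,0,0,0,0]]'
python3 -m creep '[[0,0.006,0,0,0,0],[0,0.005,0,0,0,0],[0,0,0,0,0,0],[0,0,0,0,0,0]]'
for i in 1 2 3; do python3 -m creep '[[0,0,0,0,0,0]]' | grep -E "force: \[|pos"; done
python3 -m creep '[[0,0.004,0,0,0,0],[0,0,0,0,0,0],[0,0,0,0,0,0]]'
for i in 1 2 3; do python3 -m creep '[[0,0,0,0,0,0]]' | grep -E "force: \[|pos"; done
python3 -m creep '[[0,0.003,0,0,0,0],[0,0,0,0,0,0],[0,0,0,0,0,0]]'
for i in 1 2 3; do python3 -m creep '[[0,0,0,0,0,0]]' | grep -E "force: \[|pos"; done
```

```text
clock: 49.7
position: [0.6466, 0.0921, 0.0813]
ee_rot: [3.139, -0.092, -0.001]
force: [0.4, 1.1, -1.9]
width: 0.15
gripper_force: 50.0
clock: 50.03
position: [0.6463, 0.0879, 0.0813]
ee_rot: [3.139, -0.092, -0.001]
force: [0.6, -0.9, -1.8]
width: 0.145
gripper_force: 50.0
position: [0.6464, 0.088, 0.0813]
force: [-0.6, 0.5, -2.2]
position: [0.6464, 0.0882, 0.0814]
force: [-0.7, 0.5, -2.0]
position: [0.6465, 0.0885, 0.0815]
force: [0.6, 0.3, -1.8]
clock: 50.53
position: [0.6464, 0.087, 0.0815]
ee_rot: [3.14, -0.091, -0.0]
force: [-0.2, 0.4, -1.4]
width: 0.151
gripper_force: 50.0
position: [0.6464, 0.0869, 0.0815]
force: [0.1, 0.8, -2.2]
position: [0.6464, 0.087, 0.0815]
force: [0.0, -0.2, -1.9]
position: [0.6465, 0.087, 0.0815]
force: [0.1, -0.4, -1.9]
clock: 51.03
position: [0.6464, 0.086, 0.0815]
ee_rot: [-3.14, 0.091, -0.0]
force: [0.1, 1.9, -2.2]
width: 0.149
gripper_force: 50.0
position: [0.6464, 0.0859, 0.0815]
force: [-0.2, 0.7, -2.4]
position: [0.6464, 0.086, 0.0815]
force: [-0.4, 1.1, -2.5]
position: [0.6464, 0.086, 0.0815]
force: [-0.3, 1.5, -2.2]
```

```bash
python3 -m creep '[[0,0.003,0,0,0,0],[0,0,0,0,0,0],[0,0,0,0,0,0],[0,0,0,0,0,0]]'
python3 -m creep '[[0,0,0,0,0,0]]' | grep -E "force: \[|pos"
python3 -m creep '[[0,-0.01,0,0,0,0],[0,-0.002,0,0,0,0],[0,0,-0.01,0,0,0],[0,0,-0.02,0,0,0],[0,0,-0.03,0,0,0],[0,0,-0.05,0,0,0],[0,0,-0.08,0,0,0],[0,0,-0.08,0,0,0],[0,0,-0.08,0,0,0],[0,0,0,0,0,0],[0,0,0,0,0,0]]'
python3 - <<'E'
from h import *
go(.5276,.3287,.2,-90)
E
```

```text
clock: 51.62
position: [0.6463, 0.0847, 0.0815]
ee_rot: [-3.14, 0.091, -0.0]
force: [0.1, 2.8, -1.8]
width: 0.148
gripper_force: 50.0
position: [0.6463, 0.0847, 0.0815]
force: [0.1, 1.1, -2.2]
clock: 52.62
position: [0.6481, 0.0895, 0.2252]
ee_rot: [-3.139, 0.092, -0.009]
force: [1.3, 0.7, -3.3]
width: 0.153
gripper_force: 50.0
shift [-0.3359 -0.5793  0.0617] turnz -0.0279 | now yaw -93.3 tilt 0.34 q7 -1.86
```

```bash
python3 - <<'E'
from h import *
d=grab("top")
for b in blobs(mask(d,"blue",50),300):print(b[:,0].mean(0).round(),rect(d,b,.004))
cv2.imwrite("pics/t5.png",cv2.resize(d["frame"][130:270,70:270,::-1],(800,560),interpolation=2))
E
```

```text
[111. 200.] [ 0.5325  0.351  87.1822 71.3281 -0.7718]
```

View pics/t5.png

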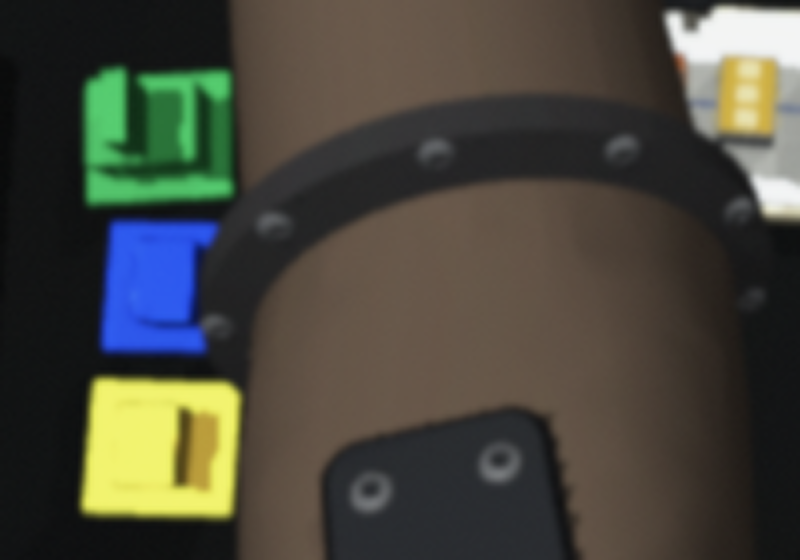

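```bash
python3 - <<'E'
from h import *
d=grab("top");d["frame"]=cv2.imread("pics/top0.png")[...,::-1].copy()
b=[b for b in blobs(mask(d,"blue",50),300) if b[:,0].mean(0)[0]<200][0]
h=cv2.convexHull(b);q=cv2.approxPolyDP(h,4,True)[:,0];print(q.tolist());P=ray(d,q,.004)[:,:2];print(P.round(4).tolist(),"mean",P.mean(0))
M=cv2.moments(h);c=[M["m10"]/M["m00"],M["m01"]/M["m00"]];c=ray(d,c,.004)[0];print("centroid",c)
go(c[0],c[1],.2,-93.3)
E
```

```text
[[134, 185], [132, 218], [94, 216], [98, 184]]
[[0.5733, 0.2902], [0.4895, 0.2912], [0.4944, 0.3865], [0.5757, 0.3815]] mean [0.53322557 0.33732806]
centroid [0.53112082 0.33764158 0.004     ]
shift [-0.323  -0.6033  0.0536] turnz -0.0003 | now yaw -93.3 tilt 0.03 q7 -1.86
```

```bash
python3 -m creep '[[-0.0475,-0.0548,0,0,0,0],[-0.0475,-0.0548,0,0,0,0],[-0.0475,-0.0548,0,0,0,0],[-0.0475,-0.0548,0,0,0,0],[-0.0475,-0.0548,0,0,0,0],[-0.0475,-0.0548,0,0,0,0],[-0.0475,-0.0548,0,0,0,0],[-0.0475,-0.0548,0,0,0,0],[-0.0475,-0.0548,0,0,0,0],[-0.0475,-0.0548,0,0,0,0],[-0.0475,-0.0548,0,0,0,0],[0,0,0,0,0,0],[0,0,0,0,0,0],[0,0,0,0,0,0]]'
python3 - <<'E'
from h import *
d=grab("wrist")
a=d["frame"][...,::-1][:300];cv2.imwrite("pics/w5.png",a)
g=grab("top")["frame"][...,::-1];cv2.imwrite("pics/x.png",np.hstack([cv2.resize(a,(400,234),interpolation=3),cv2.resize(g[120:200,160:340],(400,178),interpolation=2)] if 0 else [cv2.resize(a,(400,234),interpolation=3),cv2.resize(g[115:215,170:340],(398,234),interpolation=2)]))
for b in blobs(mask(d,"blue",50),200):print(b[:,0].mean(0).round(),cv2.boundingRect(b),rect(d,b,.004))
go(.532,.336,.2,-93.3)
E
```

```text
clock: 53.88
position: [0.4517, 0.3414, 0.2204]
ee_rot: [3.138, -0.091, -0.002]
force: [-0.4, -0.8, -1.7]
width: 0.152
gripper_force: 50.0
[252. 309.] (235, 298, 35, 29) [ 0.2578  0.353  42.9341 41.1797 86.6213]
[250. 213.] (190, 178, 125, 90) [  0.3767   0.3458 143.3834 111.1843  86.0452]
[241.  92.] (206, 45, 92, 86) [ 0.529   0.3366 92.579  82.4027 89.1401]
shift [0.199  0.     0.0519] turnz -0.0011 | now yaw -93.4 tilt 0.09 q7 -2.42
```

View pics/x.png

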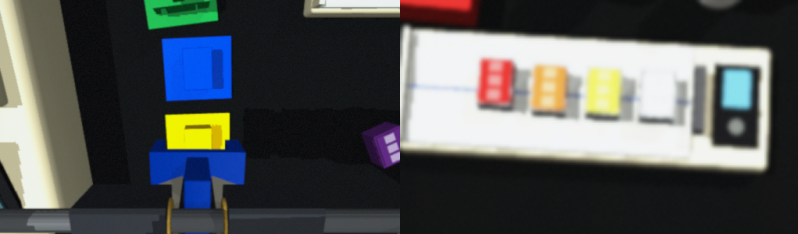

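Left: the blue saddle at (197,68) sits clear between green and yellow, and the gauge hangs straight in the grip. Right: the row red, orange, yellow, white stands with even gaps. Hanging the gauge.

```bash
python3 -m creep '[[0.049,0.001,0,0,0,0],[0.049,0,0,0,0,0],[0.048,0,0,0,0,0],[0.048,0,0,0,0,0],[0,0,0.05,0,0,0],[0,0,0.05,0,0,0],[0,0,0.05,0,0,0],[0,0,0.05,0,0,0],[0,0,0.05,0,0,0],[0,0,0,0,0,0],[0,0,0,0,0,0],[0,0,0,0,0,0]]'
python3 - <<'E'
from h import *
go(.530,.335,.05,-92.5)
E
```

```text
clock: 54.98
position: [0.5303, 0.3371, 0.1225]
ee_rot: [-3.14, 0.093, -0.001]
force: [0.7, 1.3, -0.9]
width: 0.148
gripper_force: 50.0
shift [-0.0005  0.0053  0.1812] turnz -0.0074 | now yaw -93.4 tilt 0.06 q7 -2.34
```

```bash
python3 -m creep '[[0,0.005,0.03,0,0,-0.007],[0,0,0.03,0,0,0],[0,0,0.03,0,0,0],[0,0,0.02,0,0,0],[0,0,0,0,0,0],[0,0,0,0,0,0]]'
python3 -m creep '[[0,0,0.008,0,0,0],[0,0,0.008,0,0,0],[0,0,0.008,0,0,0],[0,0,0.008,0,0,0],[0,0,0.008,0,0,0],[0,0,0,0,0,0],[0,0,0,0,0,0]]'
python3 - <<'E'
from h import *
go(.530,.335,.049,-92.5)
E
```

```text
clock: 55.48
position: [0.5289, 0.3353, 0.077]
ee_rot: [3.14, -0.068, -0.001]
force: [0.2, -0.0, -1.1]
width: 0.148
gripper_force: 50.0
clock: 56.07
position: [0.5291, 0.3353, 0.0613]
ee_rot: [3.141, -0.068, -0.001]
force: [0.6, 0.6, -2.3]
width: 0.152
gripper_force: 50.0
shift [0.0023 0.0007 0.0307] turnz 0.0002 | now yaw -92.5 tilt 0.03 q7 -2.34
```

```bash
python3 -m creep '[[0,0,0.01,0,0,0],[0,0,0.01,0,0,0],[0,0,0.007,0,0,0],[0,0,0.003,0,0,0],[0,0,0.002,0,0,0],[0,0,0,0,0,0],[0,0,0,0,0,0]]'
python3 -m creep '[[0,0,0,0,0,0],[0,0,0,0,0,0],[0,0,0,0,0,0],[0,0,0,0,0,0],[0,0,0,0,0,0]]' 0.2
python3 -m creep '[[0,0,-0.02,0,0,0],[0,0,-0.05,0,0,0],[0,0,-0.08,0,0,0],[0,0,-0.08,0,0,0],[0,0,-0.08,0,0,0],[0,0,-0.08,0,0,0],[-0.08,0,0,0,0,0],[-0.08,0,0,0,0,0],[-0.05,0,0,0,0,0],[0,0,0,0,0,0],[0,0,0,0,0,0],[0,0,0,0,0,0]]'
python3 - <<'E'
from h import *
d=grab("wrist");a=d["frame"][...,::-1][:200,120:370]
t=grab("top");g=t["frame"][...,::-1];cv2.imwrite("pics/y.png",np.vstack([cv2.resize(a,(500,400),interpolation=2),cv2.resize(g[115:155+60,80:340],(500,192),interpolation=2)]))
for c in("yellow","orange","red"):
    for b in blobs(mask(t,c),60):
        m=b[:,0].mean(0)
        if 160<m[0]<300 and 125<m[1]<190 : print(c,m.round(),rect(t,b,.065))
E
```

```text
clock: 56.65
position: [0.5293, 0.3355, 0.0488]
ee_rot: [-3.141, 0.068, -0.0]
force: [0.8, -0.4, -2.3]
width: 0.151
gripper_force: 50.0
clock: 57.07
position: [0.5293, 0.3355, 0.0488]
ee_rot: [-3.141, 0.068, -0.0]
force: [-0.6, 0.0, 0.4]
width: 0.395
gripper_force: 0.0
clock: 58.07
position: [0.4462, 0.3389, 0.2053]
ee_rot: [-3.141, 0.069, -0.002]
force: [0.8, 0.5, 0.3]
width: 0.398
gripper_force: 0.0
yellow [258. 153.] [ 6.39500e-01 -2.00000e-02  4.20720e+01  2.88819e+01  9.36000e-02]
orange [234. 150.] [ 6.42800e-01  3.66000e-02  4.28498e+01  3.16496e+01 -5.81120e+00]
red [211. 147.] [ 0.6493  0.092  42.2199 31.4438  0.0921]
```

View pics/y.png

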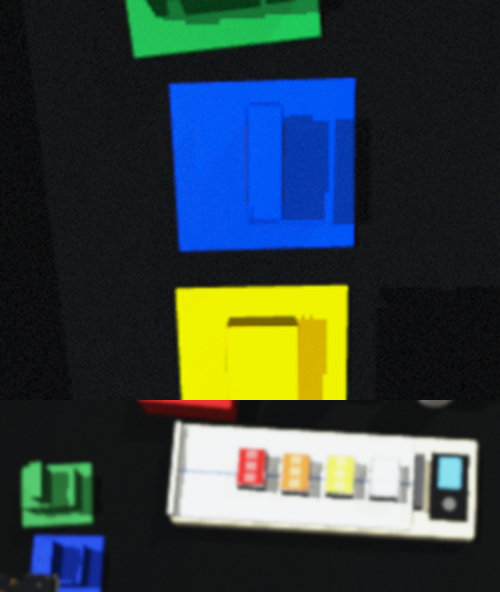

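The gauge hangs astride the blue saddle with its fin centred at (265,160). Yellow–orange–red spacing measures 56.6 and 55.8 mm. I'll check white by number, from the dark steel feet in the top image.

```bash
python3 - <<'E'
from h import *
d=grab("top");g=d["frame"].astype(int).max(2)
m=((g<140)).astype(np.uint8);m[:,:176]=0;m[:140]=0;m[178:]=0;m[:,293:]=0
n,l,s,c=cv2.connectedComponentsWithStats(m)
for i in range(1,n):
    if s[i,4]>8:
        x,y,w,h,a=s[i];print(s[i],c[i].round(1),ray(d,c[i],.04)[0].round(4))
for x0 in range(190,300,1):pass
S=np.array([.634,-.1142]);u=np.array([.0574,.9983]);v=np.array([.9983,-.0574])
t=np.arange(0,260,2.);P=[[*(S+u*k/1000+v*-.027),.042] for k in t]
q=proj(d,P).astype(np.float32);pr=cv2.remap(g.astype(np.float32),q[:,0].reshape(1,-1),q[:,1].reshape(1,-1),1)[0]
print(list(zip(t.astype(int).tolist(),pr.astype(int).tolist())))
E
```

```text
[204 157  15   5  34] [212.  160.1] [0.6293 0.0905 0.04  ]
[227 163  14   2  20] [234.7 163.3] [0.6213 0.0345 0.04  ]
[250 164  13   2  21] [255.4 164.6] [ 0.6181 -0.0164  0.04  ]
[273 165  13   3  22] [279.4 166.2] [ 0.6141 -0.0752  0.04  ]
[(0, 124), (2, 172), (4, 218), (6, 231), (8, 228), (10, 219), (12, 212), (14, 210), (16, 211), (18, 210), (20, 207), (22, 201), (24, 199), (26, 205), (28, 211), (30, 212), (32, 212), (34, 210), (36, 210), (38, 207), (40, 204), (42, 200), (44, 199), (46, 197), (48, 198), (50, 198), (52, 201), (54, 204), (56, 211), (58, 223), (60, 231), (62, 233), (64, 232), (66, 230), (68, 230), (70, 229), (72, 229), (74, 229), (76, 228), (78, 225), (80, 217), (82, 213), (84, 208), (86, 206), (88, 203), (90, 201), (92, 198), (94, 197), (96, 194), (98, 193), (100, 190), (102, 191), (104, 197), (106, 208), (108, 217), (110, 223), (112, 228), (114, 234), (116, 236), (118, 234), (120, 227), (122, 218), (124, 220), (126, 223), (128, 223), (130, 222), (132, 218), (134, 212), (136, 204), (138, 200), (140, 197), (142, 202), (144, 210), (146, 218), (148, 221), (150, 223), (152, 222), (154, 221), (156, 220), (158, 219), (160, 218), (162, 218), (164, 218), (166, 221), (168, 225), (170, 233), (172, 238), (174, 240), (176, 238), (178, 238), (180, 239), (182, 240), (184, 241), (186, 241), (188, 241), (190, 241), (192, 240), (194, 240), (196, 240), (198, 239), (200, 239), (202, 239), (204, 240), (206, 241), (208, 240), (210, 240), (212, 240), (214, 241), (216, 241), (218, 242), (220, 241), (222, 241), (224, 241), (226, 242), (228, 243), (230, 243), (232, 243), (234, 243), (236, 243), (238, 243), (240, 243), (242, 243), (244, 243), (246, 244), (248, 244), (250, 245), (252, 245), (254, 245), (256, 245), (258, 245)]
```

The feet are evenly spaced, 23 px (about 56 mm) each, and white is about 38 mm from the stop. Handing in.

```bash
python3 -c "
from cell import arm
print(arm.sign_off())"
```

```text
the job is handed in; nothing more can be done
None
```

The job is handed in after about 58 s: white, yellow, orange and red stand in order on the centre line at measured gaps of about 20 mm (black was absent), and the gauge hangs on its blue saddle. I viewed 15 pictures, one over the limit of 14, and the hand-in returned no verdict.

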